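Free the jammed rinse basket and load the trough with tumblers

ROBOT

A 6-joint arm with a two-finger parallel gripper is mounted at the origin on the work surface. World frame = base frame: x ahead of the robot, y to its left, z up, the work surface at z = 0. Lengths are in m, angles in rad, forces in N, time in s.
With the tool pointing down it reaches from about 0.275 to 0.825 m from the base axis. Payload 4.9 kg.
Tool frame: the origin (TCP) lies on the centre line of the jaws, within the pads' length; the fingertips stand 22 mm ahead of it and the grasp point (between the pads) lies 3 mm ahead of it (r.tips_ahead is the distance from the TCP to the fingertips, in m); x points along the fingers, y is the direction in which the jaws open and shut, and the axes are right-handed (so a half turn about x gives the same grasp; the last joint's range is limited). The gripper opens to 85 mm and grips with 20 to 120 N. Pads are 22 mm wide; open, the fingers measure 114 mm over their backs; the gripper's body (76 mm by 85 mm) begins 54 mm behind the grasp point. The pads swing forward as they close: fully open they stand 13 mm farther back than shut.
Start: joints at [-1.391, 0.326, -0.193, 1.052, 0, 1.437], TCP at [0.17, -0.523, 0.253] pointing down, gripper open.
Joint ranges: [-2.65, 2.65], [-0.97, 1.79], [-1.3, 1.35], [-1.93, 2.1], [-1.47, 1.37], [-3.14, 3.14]. Speed limits (rad/s): [2.57, 2.57, 3.14, 3.14, 3.14, 3.14].

INTERFACE

Orientations are given as a rotation vector (axis times angle).
In Python, from plant import monitor, imaging, job_done, r gives the robot as it stands.
- The arm moves only by the tool drive_tool, never from a script. Its argument "deltas" is a list of rows, each an object of numbers: "wx", "wy", "wz": the turn, a rotation vector about the world's x, y, z in rad; "tx", "ty", "tz": the shift along the world's x, y, z in mm; "grip": the opening, from 0 (shut) to 1 (fully open). In form: [{"wx": .., "wy": .., "wz": .., "tx": .., "ty": .., "tz": .., "grip": ..}, ...]. A call has 1 to 8 rows; each row shifts and turns the commanded pose from where the row before left it; what a row does not reach is not made up. A row lasts 1/12 s, in which the tool goes at most 41.7 mm and 7.16 degrees, less where a joint would pass 70% of its speed; a pose out of reach is approached as far as the arm can. A call with a gripper value outside its range is refused whole. The fingers move at their own pace and stop on an object; the grip force is fixed at half the most. Time passes only in rows, so rows that do not move let the fingers close. It gives the time, the measured TCP pose, the force and the opening at its end, in the units of the state.
- monitor.get_state(): the state, without advancing time (a new reading comes with each control period).
- imaging.snapshot(name): name is "side" or "top"; returns a dict with "pixels" (420x560x3 uint8, red, green, blue), "fx", "fy", "cx", "cy" (pixels), "extrinsics" (4x4, takes a point from world to camera coordinates). Camera axes: x right, y down, z forward; pixel columns grow to the right and rows downward; lengths in m; the calibration is good to about 2 mm. A picture is of the moment at which its call begins. There is no depth.
- job_done(): hands the job in, once; it reports no verdict.
The state is a dict: "clock": time; "q": joint angles; "joint_velocities": joint speeds; "joint_torque": joint torques, N m; "position": TCP position; "tcp_rot": TCP orientation; "ft_force": force on the tool from outside, world axes, zero at the start; "ft_torque": the same for the moment, N m; "gripper_width": finger opening in m.
Only numpy, scipy, OpenCV 4.12 (cv2) and the standard library are available. Lean on these libraries where they do the work, as an engineer would, in place of code of your own. Each camera call takes 0.05 s, during which the arm holds its last target. There are 200 camera calls.

TASK

The basket has jammed aslant under the folded rims of the rinse trough: turn it level inside the trough, lift it out and stand it upright in the middle of the rubber drip mat. Then bring each tumbler round to the open front of the drying carousel by turning the grip on its hub, and stand all the tumblers gently upright on the trough's flat floor; last, push the rinse slide fully to its end stop. Leave the other things on the bench alone, and if the basket gets knocked off its place put it back.

Things in the scene. Friction and masses are not known exactly. Their poses are not given: they have to be found in the camera images.
- trough: fixed white rinse trough, 332 (its x) x 136 (y) x 110 mm high, origin under its centre on the table. Walls 6 mm, floor top at z 6 mm. Along its inner +y wall a grey drain step covers y 40 to 62 mm, top at z 33 mm; the flat floor is y -62 to 40, x -160 to 160 mm
- trough_mouth (a point): centre of the trough's mouth, z 110 mm, axes as the trough. Both long rims are folded inwards as 4 mm lips (z 106 to 110), leaving an opening y -50 to 50 mm; the basket passes it only when tipped less than about 8 degrees; level it has 5 mm to spare each side
- basket: loose open metal basket, about 0.4 kg, 160 (its x) x 90 (y) x 75 mm (z), origin at the centre of its underside. It starts jammed in the trough, x along the trough's x, tipped 20 degrees about x: +y side up on the step, lower -y edge on the floor, upper -y edge caught under the -y lip. It turns free if its origin goes to trough y 0, z 45 mm while it turns level
- handle (a point): grip point of the basket's handle, 102 mm above the basket's origin along its z, axes as the basket: an upright plate in the basket's middle, 8 mm thick along x (grip it across this), 32 mm wide along y, its top 18 mm above this point, the basket's rim 27 mm below this point
- mat: fixed black rubber drip mat, 200 (x) x 140 (y) x 3 mm thick, origin under its centre on the table
- station: fixed base of the drying carousel with its clear hood, origin on the table on the carousel's axis; its -x is the open front, towards the arm. The hood, a plate at z 165 to 169 mm on four 12 mm posts (x -27 and 142, y +-148), covers x -35 to 150, y -150 to 150 mm save a slot round the hub (|y| under 28, x under 30). Tumblers come out only at the front
- carousel: the carousel's turning disc, origin on its axis at table height, axes turn with it; it turns either way and stays where left. Radius 140 mm, top z 50 mm; four pockets, centres 95 mm from the axis along its +x, +y, -x, -y. Each lies between four pins 14 mm high, 36.5 mm from its centre. A pocket faces the arm when it lies at the station's -x
- hub (a point): centre of the turning grip on the carousel's hub, above the hood, z 201 mm: a black bar 70 mm long (this point's x), 14 mm thick (its y; grip it across this), z 185 to 217 mm. It turns with the disc, its x along the disc's x
- slide_base: fixed base of the rinse slide, 50 (x) x 170 (y) x 24 mm high with 40 mm high end blocks at y +-75 mm (each 10 mm thick), origin under its centre on the table
- rinse (a joint): travel of the rinse slide's grip along slide_base's +y (m): 0 at one end, 0.070 at the end stop (open); friction about 2 N, no spring
- slide_grip (a point): point on the rinse slide's upright black grip, which is 30 mm along x, 16 mm along y (the sliding direction) and reaches from z 37 to 87 mm; the point lies on its centre line at z 75 mm; axes as slide_base
- tumbler1: green glass tumbler, open cup 62 mm wide at the mouth, slightly narrower at the foot, 100 mm high, 0.18 kg, origin at the centre of its underside, z up; at the start upright in one of the carousel's pockets, or absent (None). All tumblers are alike
- tumbler2: green glass tumbler, open cup 62 mm wide at the mouth, slightly narrower at the foot, 100 mm high, 0.18 kg, origin at the centre of its underside, z up; at the start upright in one of the carousel's pockets, or absent (None). All tumblers are alike
- tumbler3: green glass tumbler, open cup 62 mm wide at the mouth, slightly narrower at the foot, 100 mm high, 0.18 kg, origin at the centre of its underside, z up; at the start upright in one of the carousel's pockets, or absent (None). All tumblers are alike
- tumbler4: green glass tumbler, open cup 62 mm wide at the mouth, slightly narrower at the foot, 100 mm high, 0.18 kg, origin at the centre of its underside, z up; at the start upright in one of the carousel's pockets, or absent (None). All tumblers are alike
- jar: glass jar, 70 mm wide, 90 mm high; a bystander to be left alone; origin at the centre of its underside
- grit_block: abrasive block 110 x 65 x 40 mm; a bystander to be left alone; origin at the centre of its underside
- brush: hand brush lying on the table; a bystander to be left alone; origin at the centre of its underside
- wrench: steel wrench lying on the table; a bystander to be left alone; origin at the centre of its underside

How it is judged:
On the way, in this order (a step that is already met when the one before it is completed fails the run):
1. the basket is turned level (within 8 degrees) while still in the trough (angle between basket's own z axis and vertical below 0.14 rad and z of basket in the frame of trough between 0 and 0.1 m and x of basket in the frame of trough between -0.1 and 0.1 m and y of basket in the frame of trough between -0.05 and 0.05 m), for 0.05 s.
2. the basket stands upright on the mat, released, its centre within 50 mm of the mat's centre (horizontal distance between basket and mat below 0.05 m and height (world z) of basket below 0.012 m and angle between basket's own z axis and vertical below 0.1 rad and linear speed of basket below 0.03 m/s and contact force between the fingers and basket below 0.1 N), for 0.2 s.
3. all the tumblers stand upright on the trough's floor, released (x of tumbler1 in the frame of trough between -0.16 and 0.16 m and y of tumbler1 in the frame of trough between -0.06 and 0.06 m and z of each of tumbler1, tumbler2, tumbler3, tumbler4 in the frame of trough below 0.014 m and angle between each of tumbler1, tumbler2, tumbler3, tumbler4's own z axis and vertical below 0.1 rad and linear speed of each of tumbler1, tumbler2, tumbler3, tumbler4 below 0.03 m/s and x of tumbler2 in the frame of trough between -0.16 and 0.16 m and y of tumbler2 in the frame of trough between -0.06 and 0.06 m and x of tumbler3 in the frame of trough between -0.16 and 0.16 m and y of tumbler3 in the frame of trough between -0.06 and 0.06 m and x of tumbler4 in the frame of trough between -0.16 and 0.16 m and y of tumbler4 in the frame of trough between -0.06 and 0.06 m and contact force between the fingers and tumbler1 below 0.1 N and contact force between the fingers and tumbler2 below 0.1 N and contact force between the fingers and tumbler3 below 0.1 N and contact force between the fingers and tumbler4 below 0.1 N), for 0.2 s.
4. the rinse slide is at its end stop (value of joint rinse above 0.064 m), for 0.2 s.
At the end, for the whole second after the job is handed in: the basket stands upright (within 6 degrees) and still on the mat, its centre within 50 mm of the mat's centre; every tumbler present stands upright (within 6 degrees) and still on the trough's flat floor; the rinse slide is within 6 mm of its end stop (horizontal distance between basket and mat below 0.05 m and height (world z) of basket below 0.012 m and angle between each of basket, tumbler1, tumbler2, tumbler3, tumbler4's own z axis and vertical below 0.1 rad and linear speed of each of basket, tumbler1, tumbler2, tumbler3, tumbler4 below 0.03 m/s and x of tumbler1 in the frame of trough between -0.16 and 0.16 m and y of tumbler1 in the frame of trough between -0.06 and 0.06 m and z of each of tumbler1, tumbler2, tumbler3, tumbler4 in the frame of trough below 0.014 m and x of tumbler2 in the frame of trough between -0.16 and 0.16 m and y of tumbler2 in the frame of trough between -0.06 and 0.06 m and x of tumbler3 in the frame of trough between -0.16 and 0.16 m and y of tumbler3 in the frame of trough between -0.06 and 0.06 m and x of tumbler4 in the frame of trough between -0.16 and 0.16 m and y of tumbler4 in the frame of trough between -0.06 and 0.06 m and value of joint rinse above 0.064 m); the robot touches nothing.
It fails at once if a tumbler is tipped over (angle between any of tumbler1, tumbler2, tumbler3, tumbler4's own z axis and vertical above 0.8 rad).
It fails at once if a tumbler is let fall from more than about 4 cm ((linear speed of tumbler1 above 0.9 m/s and contact force between the fingers and tumbler1 below 0.05 N) or (linear speed of tumbler2 above 0.9 m/s and contact force between the fingers and tumbler2 below 0.05 N) or (linear speed of tumbler3 above 0.9 m/s and contact force between the fingers and tumbler3 below 0.05 N) or (linear speed of tumbler4 above 0.9 m/s and contact force between the fingers and tumbler4 below 0.05 N)).
It fails at once if a bystander is shifted by more than 5 cm (distance of any of jar, grit_block, brush, wrench from where it was at the start of the episode above 0.05 m).
Of tumbler1, tumbler2, tumbler3, tumbler4 only 2 to 3 are there at a start; the rules pass over those that are not, and their reading is None.
At some moment in a run one of basket may be knocked a few centimetres aside while the robot is not near it.
It also fails if it takes over 210 s, if anything falls off the work surface, if the arm or the gripper's body presses on something with over 40 N, if the wrist force passes 120 N, or if a joint passes its speed limit or range.

## Working session

There is one attempt and no reset: what is moved stays moved. The work goes in short steps, Python scripts to look and compute and a tool call to move; the robot and the scene stay as the last step left them, time stands still between calls to the robot, and variables do not carry over. Pictures are saved under pics/ and viewed, about 12 in all and at most 16, crops included, and the job is handed in when it is done.

Besides the shell and the picture viewer there is one more tool, called after "Call:" as name(argument=value, ...), one argument or row to a line, values as JSON. drive_tool: Moves the arm, as the interface text tells. Its arguments: {"type":"object","properties":{"deltas":{"type":"array","items":{"type":"object","properties":{"wx":{"type":"number"},"wy":{"type":"number"},"wz":{"type":"number"},"tx":{"type":"number"},"ty":{"type":"number"},"tz":{"type":"number"},"grip":{"type":"number"}}}}},"required":["deltas"]}

```bash
ls; mkdir -p pics; cat > h.py <<'E'
import numpy as np, cv2
from plant import monitor, imaging, job_done, r
def snap(name, fn=None):
    s=imaging.snapshot(name)
    if fn: cv2.imwrite('pics/'+fn, s['pixels'][:,:,::-1])
    return s
def ray(s,u,v):
    E=np.array(s['extrinsics']);R=E[:3,:3];t=E[:3,3]
    d=R.T@np.array([(u-s['cx'])/s['fx'],(v-s['cy'])/s['fy'],1]);return -R.T@t,d
def onz(s,u,v,z):
    c,d=ray(s,u,v);return c+d*(z-c[2])/d[2]
def proj(s,p):
    E=np.array(s['extrinsics']);q=E[:3,:3]@np.array(p)+E[:3,3]
    return np.array([s['fx']*q[0]/q[2]+s['cx'],s['fy']*q[1]/q[2]+s['cy']])
E
python3 - <<'E'
from h import *
a=snap('top','t1.png');b=snap('side','s1.png')
for s in(a,b): print(ray(s,s['cx'],s['cy']),s['fx'])
st=monitor.get_state();print(st)
E
```

```text
pics
(array([ 0.39422122, -0.04198341,  1.13447504]), array([ 0.13028927, -0.00291798, -0.99147173])) 393.8143540309535
(array([0.45736104, 0.97918695, 0.89743636]), array([ 0.05597488, -0.7953949 , -0.60350125])) 450.65498081842463
{'clock': 0.1, 'q': array([-1.39119978e+00,  3.26900389e-01, -1.93462831e-01,  1.05202082e+00,
       -1.41931735e-05,  1.43657388e+00]), 'joint_velocities': array([ 2.66918617e-04, -7.43331894e-05,  1.41650076e-03,  1.19305532e-03,
       -5.54068986e-04, -6.72780742e-04]), 'joint_torque': array([ 7.70402603e-04, -4.44240868e+01,  2.63037407e+01,  7.99245026e-03,
       -9.30091664e-05, -1.95200123e-06]), 'position': array([ 0.16968906, -0.52265789,  0.25257144]), 'tcp_rot': array([ 2.0526664 ,  0.32640978, -2.05277074]), 'ft_force': array([ 0.38815383, -0.23897658, -0.53153125]), 'ft_torque': array([-0.01092477,  0.04245982,  0.0238686 ]), 'gripper_width': 0.08524626862958365}
```

View pics/t1.png

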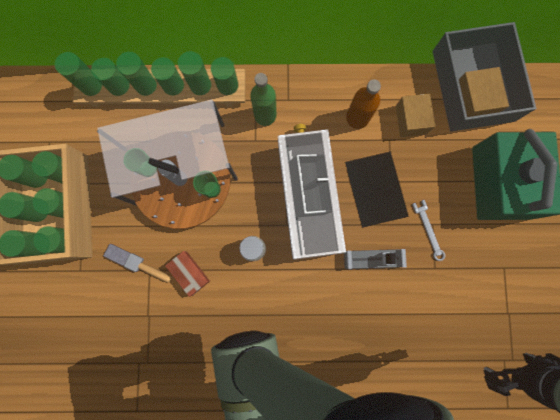

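View pics/s1.png

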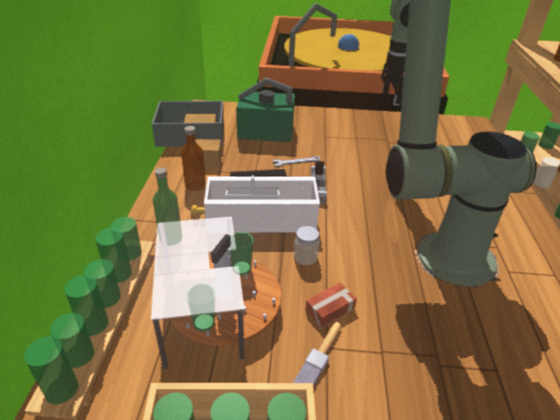

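The top view shows the trough (about (311,195)), the mat (377,188), the slide (376,259) and the carousel (180,185) with its hood. Two tumblers are visible, at (140,162) and (207,185). The side view shows the same two at (202,300) and (240,248). I'll zoom in next.

```bash
python3 - <<'E'
import cv2
a=cv2.imread('pics/t1.png')
cv2.imwrite('pics/t1a.png',cv2.resize(a[95:235,90:250],None,fx=4.5,fy=4.2,interpolation=2)[:600])
cv2.imwrite('pics/t1b.png',cv2.resize(a[120:280,270:430],None,fx=3.75,fy=3.75,interpolation=2))
E
```

```text
(no output)
```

View pics/t1a.png

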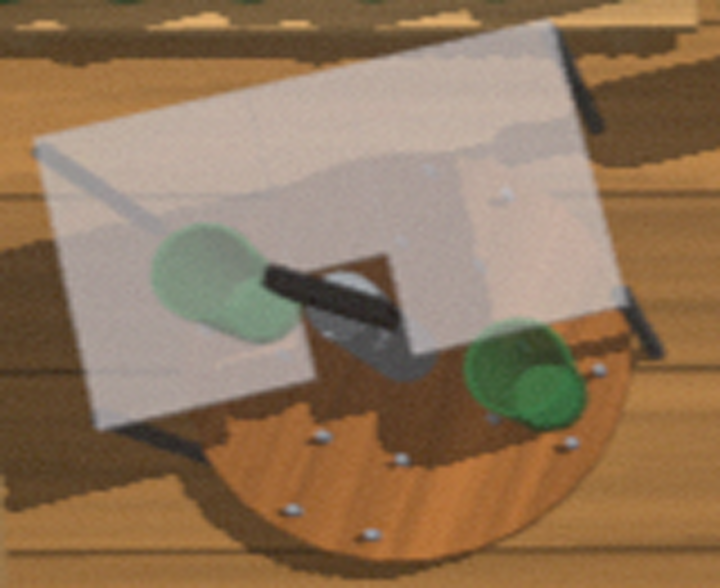

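View pics/t1b.png

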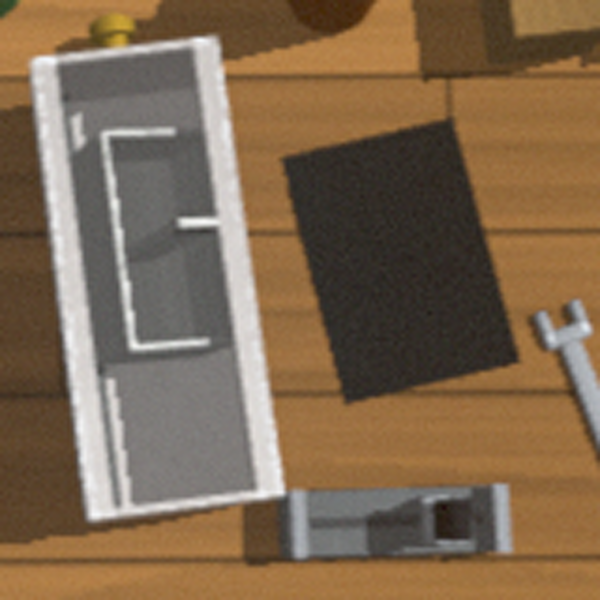

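The crops show two tumblers, with mouths at crop pixels (520,368) and (208,275) (the second seen through the hood). The pockets at the front and back are empty. The trough's rim corners, the mat's corners, the handle (198,222) and the slide's grip (450,520) are clear. Now I'll turn these into positions.

```bash
cat > m1.py <<'E'
from h import *
a=snap('top')
A=lambda u,v,z: onz(a,90+(u+.5)/4.5-.5,95+(v+.5)/4.2-.5,z)
B=lambda u,v,z: onz(a,270+(u+.5)/3.75-.5,120+(v+.5)/3.75-.5,z)
def rect(n,c):
    c=np.array(c);x=(c[0]+c[1]-c[2]-c[3])/2;y=(c[0]+c[3]-c[1]-c[2])/2
    print(n,c.mean(0).round(4),'L',np.linalg.norm(x).round(3),'W',np.linalg.norm(y).round(3),'yaw',np.degrees(np.arctan2(x[1],x[0])).round(1),np.degrees(np.arctan2(-y[0],y[1])).round(1))
rect('trough',[B(30,60,.11),B(217,38,.11),B(285,495,.11),B(90,522,.11)])
rect('mat',[B(283,157,.003),B(452,118,.003),B(519,362,.003),B(346,403,.003)])
rect('slide',[B(288,490,.04),B(509,485,.04),B(512,552,.04),B(291,558,.04)])
print('grip',B(450,505,.087))
rect('hood',[A(35,138,.169),A(550,20,.169),A(625,300,.169),A(97,430,.169)])
e=[A(268,278,.217),A(395,318,.217)];print('hub',(e[0]+e[1])/2,np.linalg.norm(e[0]-e[1]),np.degrees(np.arctan2(*(e[0]-e[1])[1::-1])))
print('tR',A(518,368,.15),A(548,393,.05),'tL',A(208,275,.15),A(263,310,.05))
print('handle top ctr',B(198,222,.134),[B(175,222,.134),B(218,222,.134)])
print('rim+y',B(103,132,.117),B(133,347,.117))
E
python3 m1.py
```

```text
trough [ 0.5735 -0.1163  0.11  ] L 0.331 W 0.136 yaw 6.9 7.0
mat [ 0.6029 -0.315   0.003 ] L 0.199 W 0.138 yaw 12.6 12.8
slide [ 0.4    -0.2987  0.04  ] L 0.049 W 0.163 yaw 0.4 1.0
grip [ 0.41073846 -0.32334801  0.087     ]
hood [0.6829 0.2609 0.169 ] L 0.183 W 0.299 yaw 14.0 14.4
hub [0.62296775 0.24241266 0.217     ] 0.07199472534499564 70.75445710974542
tR [0.59547892 0.15637398 0.15      ] [0.59883823 0.1575735  0.05      ] tL [0.65452802 0.333852   0.15      ] [0.65666053 0.3366649  0.05      ]
handle top ctr [ 0.60548693 -0.1449171   0.134     ] [array([ 0.60560338, -0.12903289,  0.134     ]), array([ 0.60538567, -0.15873025,  0.134     ])]
rim+y [ 0.67448877 -0.08073164  0.117     ] [ 0.5209629  -0.09971533  0.117     ]
```

```bash
cat >> h.py <<'E'
from scipy.spatial.transform import Rotation as Ro
ST=np.array([.627,.2467]);SY=14.2; TR=np.array([.5735,-.1163]);TY=7.0
def frame(o,yaw,x,y):
    c,s=np.cos(np.radians(yaw)),np.sin(np.radians(yaw)); return np.array([o[0]+c*x-s*y,o[1]+s*x+c*y])
def pose(jaw,tilt=0,tyaw=TY):
    """tool down, jaws at yaw jaw deg, then tilted by tilt deg about horizontal axis at tyaw"""
    j=np.radians(jaw);x=np.array([0,0,-1.]);y=np.array([np.cos(j),np.sin(j),0])
    R=Ro.from_matrix(np.c_[x,y,np.cross(x,y)]);t=np.radians(tyaw)
    return Ro.from_rotvec(np.radians(tilt)*np.array([np.cos(t),np.sin(t),0]))*R
def where():
    s=monitor.get_state();R=Ro.from_rotvec(s['tcp_rot']);m=R.as_matrix()
    print('clk',round(s['clock'],2),'pos',np.round(s['position'],4),'jaw',np.degrees(np.arctan2(m[1,1],m[0,1])).round(1),'xdir',m[:,0].round(3),'F',s['ft_force'].round(1),'w',round(s['gripper_width'],4),'q',s['q'].round(2));return s,R
def plan(p,R):
    s,R0=where();d=(np.array(p)-s['position'])*1000;w=(R*R0.inv()).as_rotvec()
    n=max(np.linalg.norm(d)/41,np.linalg.norm(w)/.122)
    print('d',d.round(1),'w',w.round(4),'rows',round(n,1))
E
python3 - <<'E'
from h import *
for j in (7,-173): plan([*frame(TR,TY,.028,-.050),.19],pose(j,20))
E
```

```text
clk 0.15 pos [ 0.1697 -0.5227  0.2527] jaw -72.0 xdir [-0.     0.001 -1.   ] F [-0.2  0.4 -0.4] w 0.0853 q [-1.39  0.33 -0.19  1.05  0.    1.44]
d [437.7 360.2 -62.7] w [ 0.3179 -0.2043  1.364 ] rows 13.9
clk 0.15 pos [ 0.1697 -0.5227  0.2527] jaw -72.0 xdir [-0.     0.001 -1.   ] F [-0.2  0.4 -0.4] w 0.0853 q [-1.39  0.33 -0.19  1.05  0.    1.44]
d [437.7 360.2 -62.7] w [ 0.2129  0.3368 -1.7421] rows 14.6
```

Call:
drive_tool(
  deltas=[
    {"tx": 29,"ty": 24,"tz": -2,"wx": 0.0212,"wy": -0.0136,"wz": 0.091,"grip": 1},
    {"tx": 29,"ty": 24,"tz": -2,"wx": 0.0212,"wy": -0.0136,"wz": 0.091,"grip": 1},
    {"tx": 29,"ty": 24,"tz": -2,"wx": 0.0212,"wy": -0.0136,"wz": 0.091,"grip": 1},
    {"tx": 29,"ty": 24,"tz": -2,"wx": 0.0212,"wy": -0.0136,"wz": 0.091,"grip": 1},
    {"tx": 29,"ty": 24,"tz": -2,"wx": 0.0212,"wy": -0.0136,"wz": 0.091,"grip": 1},
    {"tx": 29,"ty": 24,"tz": -2,"wx": 0.0212,"wy": -0.0136,"wz": 0.091,"grip": 1},
    {"tx": 29,"ty": 24,"tz": -2,"wx": 0.0212,"wy": -0.0136,"wz": 0.091,"grip": 1},
    {"tx": 29,"ty": 24,"tz": -2,"wx": 0.0212,"wy": -0.0136,"wz": 0.091,"grip": 1},
  ],
)

```text
clock: 0.82
position: [0.4028, -0.3297, 0.2371]
tcp_rot: [1.74, 1.074, -1.494]
ft_force: [1.1, -1.7, 0.3]
gripper_width: 0.0852
```

Call:
drive_tool(
  deltas=[
    {"tx": 29,"ty": 24,"tz": -5,"wx": 0.0212,"wy": -0.0136,"wz": 0.091,"grip": 1},
    {"tx": 29,"ty": 24,"tz": -5,"wx": 0.0212,"wy": -0.0136,"wz": 0.091,"grip": 1},
    {"tx": 29,"ty": 24,"tz": -5,"wx": 0.0212,"wy": -0.0136,"wz": 0.091,"grip": 1},
    {"tx": 29,"ty": 24,"tz": -5,"wx": 0.0212,"wy": -0.0136,"wz": 0.091,"grip": 1},
    {"tx": 29,"ty": 24,"tz": -5,"wx": 0.0212,"wy": -0.0136,"wz": 0.091,"grip": 1},
    {"tx": 29,"ty": 24,"tz": -5,"wx": 0.0212,"wy": -0.0136,"wz": 0.091,"grip": 1},
    {"tx": 29,"ty": 24,"tz": -5,"wx": 0.0212,"wy": -0.0136,"wz": 0.091,"grip": 1},
    {"grip": 1},
  ],
)

```text
$.deltas[7]: bad value
```

```bash
python3 - <<'E'
from h import *
R=pose(7,20)
print(R.as_matrix()[:,0])
plan([*frame(TR,TY,.028,-.050),.17],R)
plan([*frame(TR,TY,.028,-.030),.12],R)
E
```

```text
[-0.04168177  0.33947078 -0.93969262]
clk 0.82 pos [ 0.4028 -0.3297  0.2371] jaw -29.6 xdir [ 0.039  0.193 -0.98 ] F [ 1.1 -1.7  0.3] w 0.0852 q [-0.91  0.37 -0.19  1.14  0.15  1.17]
d [204.6 167.2 -67.1] w [ 0.1478 -0.0938  0.6321] rows 6.6
clk 0.82 pos [ 0.4028 -0.3297  0.2371] jaw -29.6 xdir [ 0.039  0.193 -0.98 ] F [ 1.1 -1.7  0.3] w 0.0852 q [-0.91  0.37 -0.19  1.14  0.15  1.17]
d [ 202.1  187.1 -117.1] w [ 0.1478 -0.0938  0.6321] rows 7.3
```

Call:
drive_tool(
  deltas=[
    {"tx": 29.2,"ty": 23.9,"tz": -6,"wx": 0.0212,"wy": -0.0134,"wz": 0.0903,"grip": 1},
    {"tx": 29.2,"ty": 23.9,"tz": -6,"wx": 0.0212,"wy": -0.0134,"wz": 0.0903,"grip": 1},
    {"tx": 29.2,"ty": 23.9,"tz": -7,"wx": 0.0212,"wy": -0.0134,"wz": 0.0903,"grip": 1},
    {"tx": 29.2,"ty": 23.9,"tz": -8,"wx": 0.0212,"wy": -0.0134,"wz": 0.0903,"grip": 1},
    {"tx": 29.2,"ty": 23.9,"tz": -10,"wx": 0.0212,"wy": -0.0134,"wz": 0.0903,"grip": 1},
    {"tx": 29.2,"ty": 23.9,"tz": -15,"wx": 0.0212,"wy": -0.0134,"wz": 0.0903,"grip": 1},
    {"tx": 29.2,"ty": 23.9,"tz": -15,"wx": 0.0212,"wy": -0.0134,"wz": 0.0903,"grip": 1},
    {"tx": 0,"ty": 0,"tz": 0,"wx": 0,"wy": 0,"wz": 0,"grip": 1},
  ],
)

```text
clock: 1.48
position: [0.6085, -0.1585, 0.1653]
tcp_rot: [1.353, 1.539, -0.945]
ft_force: [-0.8, -0.2, -1.0]
gripper_width: 0.0856
```

```bash
python3 - <<'E'
from h import *
R=pose(7,20)
plan([*frame(TR,TY,.028,-.030),.12],R)
a=snap('top')['pixels'];b=snap('side')['pixels']
im=cv2.hconcat([cv2.resize(a[120:280,250:410],None,fx=2.5,fy=2.5),cv2.resize(b[120:280,190:350],None,fx=2.5,fy=2.5)])
cv2.imwrite('pics/p3.png',im[:,:,::-1])
E
```

```text
clk 1.48 pos [ 0.6085 -0.1585  0.1653] jaw 7.3 xdir [-0.047  0.344 -0.938] F [-0.8 -0.2 -1. ] w 0.0856 q [-0.5   0.68  0.1   1.21  0.28  0.91]
d [ -3.6  15.9 -45.3] w [-0.0047 -0.0036 -0.0048] rows 1.2
```

View pics/p3.png

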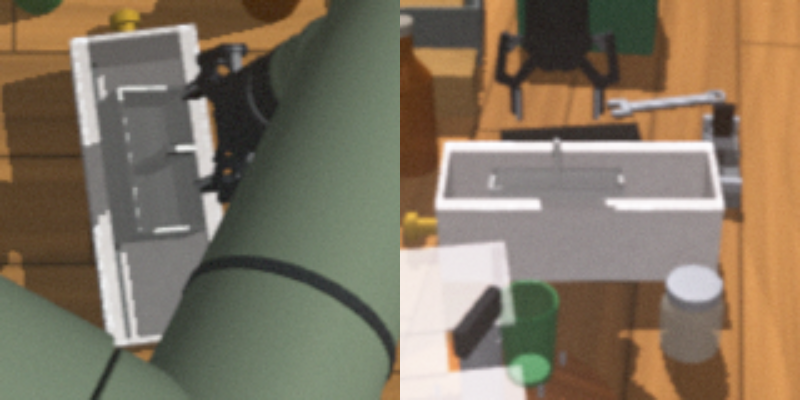

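The fingers straddle the handle (top view (180,148)), so I'll descend and close.

Call:
drive_tool(
  deltas=[
    {"tx": -1.8,"ty": 8,"tz": -22.5,"wx": -0.005,"wy": -0.004,"wz": -0.005,"grip": 1},
    {"tx": -1.8,"ty": 8,"tz": -22.5,"wx": 0,"wy": 0,"wz": 0,"grip": 1},
    {"tx": 0,"ty": 0,"tz": 0,"wx": 0,"wy": 0,"wz": 0,"grip": 0},
    {"tx": 0,"ty": 0,"tz": 0,"wx": 0,"wy": 0,"wz": 0,"grip": 0},
    {"tx": 0,"ty": 0,"tz": 0,"wx": 0,"wy": 0,"wz": 0,"grip": 0},
    {"tx": 0,"ty": 0,"tz": 0,"wx": 0,"wy": 0,"wz": 0,"grip": 0},
    {"tx": 0,"ty": 0,"tz": 0,"wx": 0,"wy": 0,"wz": 0,"grip": 0},
    {"tx": 0,"ty": 0,"tz": 0,"wx": 0,"wy": 0,"wz": 0,"grip": 0},
  ],
)

```text
clock: 2.25
position: [0.6035, -0.1487, 0.1265]
tcp_rot: [1.36, 1.517, -0.954]
ft_force: [4.9, -1.9, 1.4]
gripper_width: 0.0124
```

```bash
python3 - <<'E'
from h import *
plan([*frame(TR,TY,.028,0.0),.150],pose(7,0))
E
```

```text
clk 2.25 pos [ 0.6035 -0.1487  0.1265] jaw 6.4 xdir [-0.033  0.334 -0.942] F [ 4.9 -1.9  1.4] w 0.0124 q [-0.49  0.68  0.    1.09  0.28  0.94]
d [-2.2 35.8 23.5] w [-0.3403 -0.0349  0.0089] rows 2.8
```

Call:
drive_tool(
  deltas=[
    {"tx": 0,"ty": 0,"tz": 0,"wx": 0,"wy": 0,"wz": 0,"grip": 0},
    {"tx": 0,"ty": 0,"tz": 0,"wx": 0,"wy": 0,"wz": 0,"grip": 0},
    {"tx": 0,"ty": 0,"tz": 0,"wx": 0,"wy": 0,"wz": 0,"grip": 0},
  ],
)

```text
clock: 2.5
position: [0.604, -0.1487, 0.1264]
tcp_rot: [1.36, 1.516, -0.953]
ft_force: [3.5, -2.7, 4.4]
gripper_width: 0.0069
```

```bash
python3 - <<'E'
from h import *
s,R=where()
print((np.array(s['position'][:2])-TR)@np.array([[.9925,-.1219],[.1219,.9925]]))
plan([*frame(TR,TY,.028,0.0),.150],pose(7,0))
E
```

```text
clk 2.5 pos [ 0.604  -0.1487  0.1264] jaw 6.5 xdir [-0.032  0.333 -0.942] F [ 3.5 -2.7  4.4] w 0.0069 q [-0.49  0.68  0.01  1.09  0.28  0.94]
[ 0.02627553 -0.03589677]
clk 2.5 pos [ 0.604  -0.1487  0.1264] jaw 6.5 xdir [-0.032  0.333 -0.942] F [ 3.5 -2.7  4.4] w 0.0069 q [-0.49  0.68  0.01  1.09  0.28  0.94]
d [-2.7 35.8 23.6] w [-0.3395 -0.0342  0.0083] rows 2.8
```

Call:
drive_tool(
  deltas=[
    {"tx": -0.7,"ty": 5.6,"tz": 6,"wx": -0.057,"wy": -0.006,"wz": 0.001,"grip": 0},
    {"tx": -0.7,"ty": 5.6,"tz": 6,"wx": -0.057,"wy": -0.006,"wz": 0.001,"grip": 0},
    {"tx": -0.7,"ty": 5.6,"tz": 5,"wx": -0.057,"wy": -0.006,"wz": 0.001,"grip": 0},
    {"tx": 0,"ty": 0,"tz": 0,"wx": 0,"wy": 0,"wz": 0,"grip": 0},
  ],
)

```text
clock: 2.83
position: [0.5993, -0.128, 0.1425]
tcp_rot: [1.237, 1.396, -1.042]
ft_force: [-0.1, 0.8, -5.0]
gripper_width: 0.0069
```

```bash
python3 - <<'E'
from h import *
plan([*frame(TR,TY,.0265,-.002),.157],pose(7,0))
E
```

```text
clk 2.83 pos [ 0.5993 -0.128   0.1425] jaw 6.9 xdir [-0.021  0.17  -0.985] F [-0.1  0.8 -5. ] w 0.0069 q [-0.4   0.58 -0.1   0.98  0.15  1.04]
d [ 0.8 13.  14.5] w [-0.1704 -0.0209  0.0023] rows 1.4
```

Forces are low, so I'll carry on.

Call:
drive_tool(
  deltas=[
    {"tx": 0.2,"ty": 4.4,"tz": 5,"wx": -0.057,"wy": -0.007,"wz": 0.001,"grip": 0},
    {"tx": 0.3,"ty": 4.3,"tz": 5,"wx": -0.057,"wy": -0.007,"wz": 0.001,"grip": 0},
    {"tx": 0.3,"ty": 4.3,"tz": 4.5,"wx": -0.057,"wy": -0.007,"wz": 0.001,"grip": 0},
    {"tx": 0,"ty": 0,"tz": 0,"wx": 0,"wy": 0,"wz": 0,"grip": 0},
    {"tx": 0,"ty": 0,"tz": 0,"wx": 0,"wy": 0,"wz": 0,"grip": 0},
  ],
)

```text
clock: 3.25
position: [0.6002, -0.1172, 0.1557]
tcp_rot: [1.121, 1.266, -1.119]
ft_force: [0.3, 0.6, -5.5]
gripper_width: 0.0071
```

```bash
python3 - <<'E'
from h import *
plan([*frame(TR,TY,.0265,-.002),.157],pose(7,0))
a=snap('top')['pixels'];b=snap('side')['pixels']
im=cv2.hconcat([cv2.resize(a[120:280,250:410],None,fx=2.5,fy=2.5),cv2.resize(b[120:280,190:350],None,fx=2.5,fy=2.5)])
cv2.imwrite('pics/p4.png',im[:,:,::-1])
E
```

```text
clk 3.25 pos [ 0.6002 -0.1172  0.1557] jaw 6.9 xdir [-0.001  0.002 -1.   ] F [ 0.3  0.6 -5.5] w 0.0071 q [-0.31  0.52 -0.16  0.9   0.    1.14]
d [-0.1  2.2  1.3] w [-0.0019 -0.0011  0.0013] rows 0.1
```

View pics/p4.png

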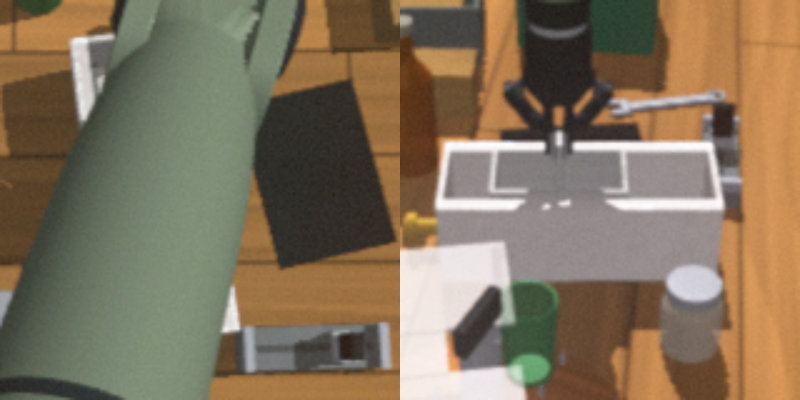

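```bash
python3 - <<'E'
from h import *
b=snap('side')
U=np.array([[.9925,-.1219],[.1219,.9925]])
for (u,v) in [(492,190),(628,190),(492,152),(628,150)]:
    p=onz(b,190+(u-400)/2.5,120+v/2.5,.119);print(p.round(4),((p[:2]-TR)@U).round(4))
for (u,v) in [(440,203),(720,206),(447,146),(716,145)]:
    p=onz(b,190+(u-400)/2.5,120+v/2.5,.11);print(p.round(4),((p[:2]-TR)@U).round(4))
E
```

```text
[ 0.6685 -0.057   0.119 ] [0.1015 0.0473]
[ 0.5118 -0.0761  0.119 ] [-0.0564  0.0475]
[ 0.6818 -0.1335  0.119 ] [ 0.1054 -0.0303]
[ 0.5181 -0.1582  0.119 ] [-0.0601 -0.0349]
[ 0.7259 -0.0368  0.11  ] [0.1609 0.0603]
[ 0.4039 -0.07    0.11  ] [-0.1626  0.0666]
[ 0.7416 -0.1525  0.11  ] [ 0.1624 -0.0564]
[ 0.4103 -0.196   0.11  ] [-0.1717 -0.0592]
```

Call:
drive_tool(
  deltas=[
    {"tx": 0,"ty": 0,"tz": 12,"wx": 0,"wy": 0,"wz": 0,"grip": 0},
    {"tx": 0,"ty": 0,"tz": 12,"wx": 0,"wy": 0,"wz": 0,"grip": 0},
    {"tx": 0,"ty": 0,"tz": 12,"wx": 0,"wy": 0,"wz": 0,"grip": 0},
  ],
)

```text
clock: 3.65
position: [0.6007, -0.119, 0.1921]
tcp_rot: [1.122, 1.264, -1.122]
ft_force: [0.7, -0.6, -5.2]
gripper_width: 0.007
```

Call:
drive_tool(
  deltas=[
    {"tx": 0,"ty": 0,"tz": 15,"wx": 0,"wy": 0,"wz": 0,"grip": 0},
    {"tx": 0,"ty": 0,"tz": 15,"wx": 0,"wy": 0,"wz": 0,"grip": 0},
    {"tx": 0,"ty": 0,"tz": 15,"wx": 0,"wy": 0,"wz": 0,"grip": 0},
    {"tx": 0,"ty": 0,"tz": 15,"wx": 0,"wy": 0,"wz": 0,"grip": 0},
    {"tx": 0,"ty": 0,"tz": 0,"wx": 0,"wy": 0,"wz": 0,"grip": 0},
  ],
)

```text
clock: 4.07
position: [0.6026, -0.1196, 0.2553]
tcp_rot: [1.123, 1.257, -1.118]
ft_force: [0.5, 0.3, -4.0]
gripper_width: 0.0068
```

```bash
python3 - <<'E'
from h import *
plan([.603,-.315,.26],pose(12.7,0))
E
```

```text
clk 4.07 pos [ 0.6026 -0.1196  0.2553] jaw 6.8 xdir [ 0.006 -0.001 -1.   ] F [ 0.5  0.3 -4. ] w 0.0068 q [-0.32  0.44 -0.02  1.11  0.    1.14]
d [   0.4 -195.4    4.7] w [0.001  0.0058 0.1035] rows 4.8
```

Call:
drive_tool(
  deltas=[
    {"tx": 0,"ty": -25,"tz": 0,"wx": 0,"wy": 0,"wz": 0.015,"grip": 0},
    {"tx": 0,"ty": -30,"tz": 0,"wx": 0,"wy": 0,"wz": 0.015,"grip": 0},
    {"tx": 0,"ty": -30,"tz": 0,"wx": 0,"wy": 0,"wz": 0.015,"grip": 0},
    {"tx": 0,"ty": -30,"tz": 0,"wx": 0,"wy": 0,"wz": 0.015,"grip": 0},
    {"tx": 0,"ty": -30,"tz": 0,"wx": 0,"wy": 0,"wz": 0.015,"grip": 0},
    {"tx": 0,"ty": -30,"tz": 0,"wx": 0,"wy": 0,"wz": 0.015,"grip": 0},
    {"tx": 0,"ty": -20,"tz": 0,"wx": 0,"wy": 0,"wz": 0.015,"grip": 0},
    {"tx": 0,"ty": 0,"tz": 0,"wx": 0,"wy": 0,"wz": 0,"grip": 0},
  ],
)

```text
clock: 4.73
position: [0.6, -0.3187, 0.2504]
tcp_rot: [1.045, 1.304, -1.047]
ft_force: [0.2, -1.0, -5.8]
gripper_width: 0.007
```

Call:
drive_tool(
  deltas=[
    {"tx": 0,"ty": 0,"tz": -25,"wx": 0,"wy": 0,"wz": 0,"grip": 0},
    {"tx": 0,"ty": 0,"tz": -30,"wx": 0,"wy": 0,"wz": 0,"grip": 0},
    {"tx": 0,"ty": 0,"tz": -30,"wx": 0,"wy": 0,"wz": 0,"grip": 0},
    {"tx": 0,"ty": 0,"tz": -25,"wx": 0,"wy": 0,"wz": 0,"grip": 0},
    {"tx": 0,"ty": 0,"tz": -15,"wx": 0,"wy": 0,"wz": 0,"grip": 0},
    {"tx": 0,"ty": 0,"tz": -5,"wx": 0,"wy": 0,"wz": 0,"grip": 0},
    {"tx": 0,"ty": 0,"tz": 0,"wx": 0,"wy": 0,"wz": 0,"grip": 0},
    {"tx": 0,"ty": 0,"tz": 0,"wx": 0,"wy": 0,"wz": 0,"grip": 0},
  ],
)

```text
clock: 5.4
position: [0.6014, -0.3132, 0.1229]
tcp_rot: [1.043, 1.305, -1.041]
ft_force: [0.2, -1.0, -3.9]
gripper_width: 0.0071
```

```bash
python3 - <<'E'
from h import *
plan([.603,-.315,.115],pose(12.7,0))
a=snap('top')['pixels'];b=snap('side')['pixels']
im=cv2.hconcat([cv2.resize(a[120:280,290:450],None,fx=2.5,fy=2.5),cv2.resize(b[100:260,190:350],None,fx=2.5,fy=2.5)])
cv2.imwrite('pics/p5.png',im[:,:,::-1])
E
```

```text
clk 5.4 pos [ 0.6014 -0.3132  0.1229] jaw 12.9 xdir [ 0.002 -0.    -1.   ] F [ 0.2 -1.  -3.9] w 0.0071 q [-0.59  0.66  0.01  0.92  0.    0.76]
d [ 1.6 -1.8 -7.9] w [ 0.0002  0.0022 -0.0027] rows 0.2
```

View pics/p5.png

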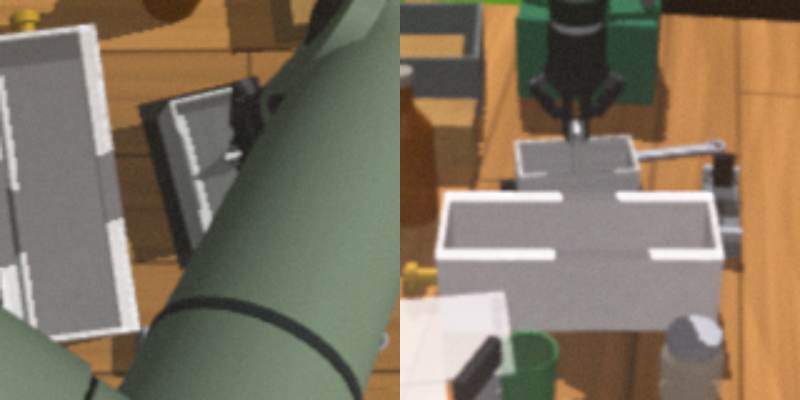

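The basket hangs level over the mat, still carried, with 4 to 5 N on the wrist. I'll lower it until the force changes.

Call:
drive_tool(
  deltas=[
    {"tx": 0,"ty": 0,"tz": -3,"wx": 0,"wy": 0,"wz": 0,"grip": 0},
    {"tx": 0,"ty": 0,"tz": -3,"wx": 0,"wy": 0,"wz": 0,"grip": 0},
    {"tx": 0,"ty": 0,"tz": 0,"wx": 0,"wy": 0,"wz": 0,"grip": 0},
  ],
)

```text
clock: 5.75
position: [0.6017, -0.3132, 0.1171]
tcp_rot: [1.042, 1.304, -1.041]
ft_force: [-0.6, -0.9, -4.4]
gripper_width: 0.007
```

Call:
drive_tool(
  deltas=[
    {"tx": 0,"ty": 0,"tz": -3,"wx": 0,"wy": 0,"wz": 0,"grip": 0},
    {"tx": 0,"ty": 0,"tz": 0,"wx": 0,"wy": 0,"wz": 0,"grip": 0},
  ],
)

```text
clock: 5.92
position: [0.6019, -0.3131, 0.1169]
tcp_rot: [1.042, 1.303, -1.04]
ft_force: [-2.8, 3.1, 9.3]
gripper_width: 0.007
```

Call:
drive_tool(
  deltas=[
    {"tx": 0,"ty": 0,"tz": 1,"wx": 0,"wy": 0,"wz": 0,"grip": 0.5},
    {"tx": 0,"ty": 0,"tz": 0,"wx": 0,"wy": 0,"wz": 0,"grip": 0.5},
    {"tx": 0,"ty": 0,"tz": 0,"wx": 0,"wy": 0,"wz": 0,"grip": 0.5},
    {"tx": 0,"ty": 0,"tz": 0,"wx": 0,"wy": 0,"wz": 0,"grip": 0.5},
    {"tx": 0,"ty": 0,"tz": 20,"wx": 0,"wy": 0,"wz": 0,"grip": 0.5},
    {"tx": 0,"ty": 0,"tz": 40,"wx": 0,"wy": 0,"wz": 0,"grip": 0.5},
    {"tx": 0,"ty": 0,"tz": 40,"wx": 0,"wy": 0,"wz": 0,"grip": 0.5},
    {"tx": 0,"ty": 0,"tz": 40,"wx": 0,"wy": 0,"wz": 0,"grip": 0.5},
  ],
)

```text
clock: 6.58
position: [0.6008, -0.3128, 0.2558]
tcp_rot: [1.043, 1.306, -1.042]
ft_force: [1.8, -0.8, 0.0]
gripper_width: 0.0423
```

```bash
python3 - <<'E'
from h import *
plan([.623,.2445,.28],pose(162,0))
b=snap('side')['pixels']
im=cv2.resize(b[100:260,190:350],None,fx=2.5,fy=2.5)
cv2.imwrite('pics/p6.png',im[:,:,::-1])
E
```

```text
clk 6.58 pos [ 0.6008 -0.3128  0.2558] jaw 12.9 xdir [ 0.001  0.    -1.   ] F [ 1.8 -0.8  0. ] w 0.0423 q [-0.59  0.57  0.2   1.2   0.    0.76]
d [ 22.2 557.3  24.2] w [-1.300e-03 -0.000e+00  2.603e+00] rows 21.3
```

View pics/p6.png

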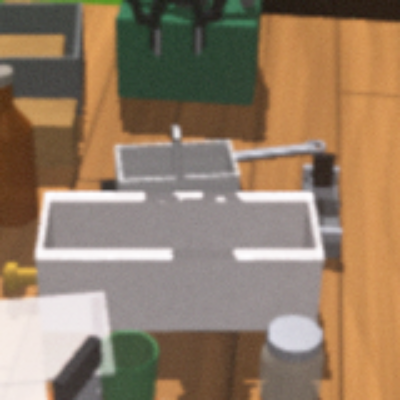

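The basket stands upright on the mat, released. Next I move over the hub.

Call:
drive_tool(
  deltas=[
    {"tx": 1,"ty": 25.3,"tz": 4,"wx": 0,"wy": 0,"wz": 0.1183,"grip": 0.8},
    {"tx": 1,"ty": 25.3,"tz": 4,"wx": 0,"wy": 0,"wz": 0.1183,"grip": 0.8},
    {"tx": 1,"ty": 25.3,"tz": 4,"wx": 0,"wy": 0,"wz": 0.1183,"grip": 0.8},
    {"tx": 1,"ty": 25.3,"tz": 4,"wx": 0,"wy": 0,"wz": 0.1183,"grip": 0.8},
    {"tx": 1,"ty": 25.3,"tz": 4,"wx": 0,"wy": 0,"wz": 0.1183,"grip": 0.8},
    {"tx": 1,"ty": 25.3,"tz": 4,"wx": 0,"wy": 0,"wz": 0.1183,"grip": 0.8},
    {"tx": 1,"ty": 25.3,"tz": 0,"wx": 0,"wy": 0,"wz": 0.1183,"grip": 0.8},
    {"tx": 1,"ty": 25.3,"tz": 0,"wx": 0,"wy": 0,"wz": 0.1183,"grip": 0.8},
  ],
)

```text
clock: 7.3
position: [0.6095, -0.1096, 0.2789]
tcp_rot: [0.31, 1.546, -0.308]
ft_force: [0.7, 0.9, -0.0]
gripper_width: 0.0687
```

Call:
drive_tool(
  deltas=[
    {"tx": 1,"ty": 25.3,"tz": 0,"wx": 0,"wy": 0,"wz": 0.1183,"grip": 0.8},
    {"tx": 1,"ty": 25.3,"tz": 0,"wx": 0,"wy": 0,"wz": 0.1183,"grip": 0.8},
    {"tx": 1,"ty": 25.3,"tz": 0,"wx": 0,"wy": 0,"wz": 0.1183,"grip": 0.8},
    {"tx": 1,"ty": 25.3,"tz": 0,"wx": 0,"wy": 0,"wz": 0.1183,"grip": 0.8},
    {"tx": 1,"ty": 25.3,"tz": 0,"wx": 0,"wy": 0,"wz": 0.1183,"grip": 0.8},
    {"tx": 1,"ty": 25.3,"tz": 0,"wx": 0,"wy": 0,"wz": 0.1183,"grip": 0.8},
    {"tx": 1,"ty": 25.3,"tz": 0,"wx": 0,"wy": 0,"wz": 0.1183,"grip": 0.8},
    {"tx": 1,"ty": 25.3,"tz": 0,"wx": 0,"wy": 0,"wz": 0.1183,"grip": 0.8},
  ],
)

```text
clock: 7.97
position: [0.6173, 0.093, 0.2785]
tcp_rot: [-0.431, 1.527, 0.434]
ft_force: [0.8, -0.2, 0.7]
gripper_width: 0.0682
```

Call:
drive_tool(
  deltas=[
    {"tx": 1,"ty": 25.3,"tz": 0,"wx": 0,"wy": 0,"wz": 0.1183,"grip": 0.6},
    {"tx": 1,"ty": 25.3,"tz": 0,"wx": 0,"wy": 0,"wz": 0.1183,"grip": 0.6},
    {"tx": 1,"ty": 25.3,"tz": 0,"wx": 0,"wy": 0,"wz": 0.1183,"grip": 0.6},
    {"tx": 1,"ty": 25.3,"tz": 0,"wx": 0,"wy": 0,"wz": 0.1183,"grip": 0.6},
    {"tx": 1,"ty": 25.3,"tz": 0,"wx": 0,"wy": 0,"wz": 0.1183,"grip": 0.6},
    {"tx": 1,"ty": 25.3,"tz": 0,"wx": 0,"wy": 0,"wz": 0.1183,"grip": 0.6},
    {"tx": 0,"ty": 0,"tz": 0,"wx": 0,"wy": 0,"wz": 0,"grip": 0.6},
  ],
)

```text
clock: 8.55
position: [0.6229, 0.248, 0.2781]
tcp_rot: [-0.977, 1.338, 0.984]
ft_force: [-0.0, -0.2, 0.0]
gripper_width: 0.0514
```

```bash
python3 - <<'E'
from h import *
plan([.625,.2445,.204],pose(162,0))
E
```

```text
clk 8.55 pos [0.6229 0.248  0.2781] jaw 162.5 xdir [-0.002  0.004 -1.   ] F [-0.  -0.2  0. ] w 0.0514 q [ 0.27  0.55  0.21  1.24  0.   -1.  ]
d [  2.1  -3.5 -74.1] w [-0.0035 -0.0017 -0.0079] rows 1.8
```

Call:
drive_tool(
  deltas=[
    {"tx": 1,"ty": -1,"tz": -25,"wx": -0.003,"wy": -0.002,"wz": -0.008,"grip": 0.6},
    {"tx": 1,"ty": -1,"tz": -25,"wx": 0,"wy": 0,"wz": 0,"grip": 0.6},
    {"tx": 0,"ty": -1,"tz": -22,"wx": 0,"wy": 0,"wz": 0,"grip": 0.6},
    {"tx": 0,"ty": 0,"tz": 0,"wx": 0,"wy": 0,"wz": 0,"grip": 0},
    {"tx": 0,"ty": 0,"tz": 0,"wx": 0,"wy": 0,"wz": 0,"grip": 0},
    {"tx": 0,"ty": 0,"tz": 0,"wx": 0,"wy": 0,"wz": 0,"grip": 0},
    {"tx": 0,"ty": 0,"tz": 0,"wx": 0,"wy": 0,"wz": 0,"grip": 0},
    {"tx": 0,"ty": 0,"tz": 0,"wx": 0,"wy": 0,"wz": 0,"grip": 0},
  ],
)

```text
clock: 9.22
position: [0.6236, 0.2386, 0.2031]
tcp_rot: [-0.969, 1.354, 0.968]
ft_force: [3.3, -3.9, -26.7]
gripper_width: 0.0335
```

```bash
python3 - <<'E'
from h import *
plan([.626,.2455,.204],pose(104.2,0))
E
```

```text
clk 9.22 pos [0.6236 0.2386 0.2031] jaw 161.4 xdir [-0.006 -0.006 -1.   ] F [  3.3  -3.9 -26.7] w 0.0335 q [ 0.26  0.58  0.09  1.08 -0.   -0.99]
d [2.4 6.9 0.9] w [ 0.0022 -0.0083 -0.9991] rows 8.2
```

Call:
drive_tool(
  deltas=[
    {"tx": 0,"ty": 0,"tz": 0,"wx": 0,"wy": 0,"wz": 0,"grip": 0},
    {"tx": 0,"ty": 0,"tz": 0,"wx": 0,"wy": 0,"wz": 0,"grip": 0},
  ],
)

```text
clock: 9.38
position: [0.6236, 0.2386, 0.2031]
tcp_rot: [-0.969, 1.354, 0.968]
ft_force: [2.7, -3.9, -25.9]
gripper_width: 0.0337
```

```bash
python3 - <<'E'
from h import *
where()
a=snap('top')['pixels'];b=snap('side')['pixels']
im=cv2.hconcat([cv2.resize(a[90:250,90:250],None,fx=2.5,fy=2.5),cv2.resize(b[190:350,130:290],None,fx=2.5,fy=2.5)])
cv2.imwrite('pics/p7.png',im[:,:,::-1])
E
```

```text
clk 9.38 pos [0.6236 0.2386 0.2031] jaw 161.4 xdir [-0.006 -0.006 -1.   ] F [  2.7  -3.9 -25.9] w 0.0337 q [ 0.26  0.58  0.09  1.08 -0.   -0.99]
```

View pics/p7.png

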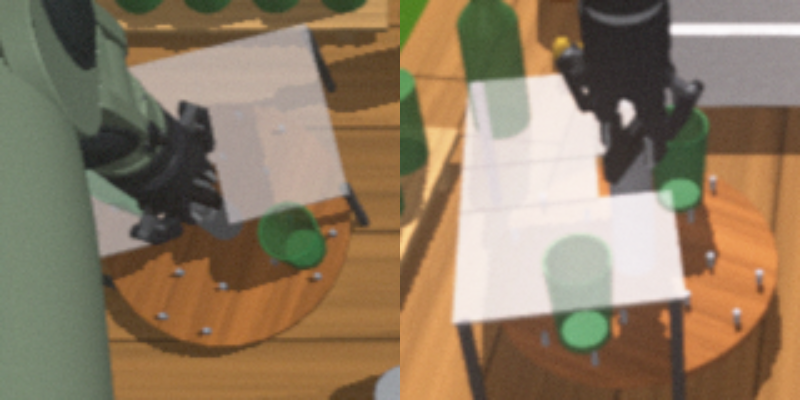

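The jaws stopped at 34 mm with a 26 N downward pull, so that isn't a clean grip on the 14 mm bar. I'll open again and look closer.

Call:
drive_tool(
  deltas=[
    {"tx": 0,"ty": 0,"tz": 0,"wx": 0,"wy": 0,"wz": 0,"grip": 0.6},
    {"tx": 0,"ty": 0,"tz": 0,"wx": 0,"wy": 0,"wz": 0,"grip": 0.6},
    {"tx": 0,"ty": 0,"tz": 0,"wx": 0,"wy": 0,"wz": 0,"grip": 0.6},
  ],
)

```text
clock: 9.73
position: [0.6269, 0.2413, 0.21]
tcp_rot: [-0.97, 1.34, 0.966]
ft_force: [-0.5, 0.0, 1.0]
gripper_width: 0.0516
```

```bash
python3 - <<'E'
from h import *
where()
a=snap('top')['pixels'];b=snap('side')['pixels']
im=cv2.hconcat([cv2.resize(a[125:195,125:195],None,fx=5.7,fy=5.7),cv2.resize(b[190:260,185:255],None,fx=5.7,fy=5.7)])
cv2.imwrite('pics/p8.png',im[:,:,::-1])
E
```

```text
clk 9.73 pos [0.6269 0.2413 0.21  ] jaw 161.5 xdir [ 0.005  0.001 -1.   ] F [-0.5  0.   1. ] w 0.0516 q [ 0.26  0.58  0.09  1.08 -0.   -0.99]
```

View pics/p8.png

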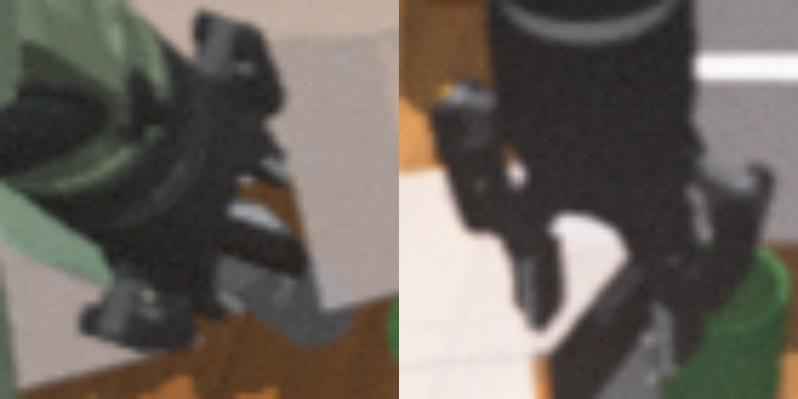

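The jaws seem to have caught the grey hub stem under the bar: the tips went down to z 0.181 and the bar starts at 0.185. I'll grip about 10 mm higher.

Call:
drive_tool(
  deltas=[
    {"tx": -1,"ty": 3,"tz": 6,"wx": 0,"wy": 0,"wz": 0.01,"grip": 0.6},
    {"tx": 0,"ty": 0,"tz": 0,"wx": 0,"wy": 0,"wz": 0,"grip": 0},
    {"tx": 0,"ty": 0,"tz": 0,"wx": 0,"wy": 0,"wz": 0,"grip": 0},
    {"tx": 0,"ty": 0,"tz": 0,"wx": 0,"wy": 0,"wz": 0,"grip": 0},
    {"tx": 0,"ty": 0,"tz": 0,"wx": 0,"wy": 0,"wz": 0,"grip": 0},
    {"tx": 0,"ty": 0,"tz": 0,"wx": 0,"wy": 0,"wz": 0,"grip": 0},
  ],
)

```text
clock: 10.33
position: [0.6252, 0.2435, 0.2136]
tcp_rot: [-0.978, 1.339, 0.973]
ft_force: [2.8, 0.2, 3.6]
gripper_width: 0.0133
```

Call:
drive_tool(
  deltas=[
    {"tx": 0,"ty": 0,"tz": 0,"wx": 0,"wy": 0,"wz": -0.1,"grip": 0},
    {"tx": 0,"ty": 0,"tz": 0,"wx": 0,"wy": 0,"wz": -0.1,"grip": 0},
    {"tx": 0,"ty": 0,"tz": 0,"wx": 0,"wy": 0,"wz": -0.1,"grip": 0},
    {"tx": 0,"ty": 0,"tz": 0,"wx": 0,"wy": 0,"wz": -0.1,"grip": 0},
    {"tx": 0,"ty": 0,"tz": 0,"wx": 0,"wy": 0,"wz": -0.1,"grip": 0},
  ],
)

```text
clock: 10.75
position: [0.6233, 0.2448, 0.2136]
tcp_rot: [-0.589, 1.49, 0.592]
ft_force: [-4.9, 3.4, 6.7]
gripper_width: 0.0132
```

Call:
drive_tool(
  deltas=[
    {"tx": 0,"ty": 0,"tz": 0,"wx": 0,"wy": 0,"wz": -0.1,"grip": 0},
    {"tx": 0,"ty": 0,"tz": 0,"wx": 0,"wy": 0,"wz": -0.1,"grip": 0},
    {"tx": 0,"ty": 0,"tz": 0,"wx": 0,"wy": 0,"wz": -0.1,"grip": 0},
    {"tx": 0,"ty": 0,"tz": 0,"wx": 0,"wy": 0,"wz": -0.1,"grip": 0},
    {"tx": 0,"ty": 0,"tz": 0,"wx": 0,"wy": 0,"wz": -0.1,"grip": 0},
    {"tx": 0,"ty": 0,"tz": 0,"wx": 0,"wy": 0,"wz": 0,"grip": 0},
  ],
)

```text
clock: 11.25
position: [0.6221, 0.2468, 0.2136]
tcp_rot: [-0.198, 1.565, 0.206]
ft_force: [-7.0, 8.0, 8.3]
gripper_width: 0.0131
```

```bash
python3 - <<'E'
from h import *
where()
a=snap('top');g=a['pixels'].astype(int)
im=cv2.resize(a['pixels'][90:250,90:250],None,fx=3.75,fy=3.75,interpolation=2)
cv2.imwrite('pics/p9.png',im[:,:,::-1])
E
```

```text
clk 11.25 pos [0.6221 0.2468 0.2136] jaw 104.7 xdir [-0.004  0.005 -1.   ] F [-7.   8.   8.3] w 0.0131 q [0.27 0.58 0.1  1.1  0.01 0.01]
```

View pics/p9.png

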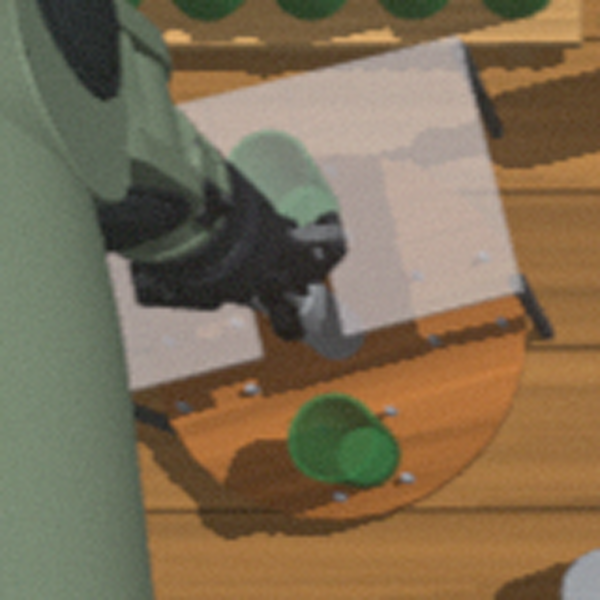

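The tumbler is at the front (mouth (335,440), foot (368,456) in the crop), clear of the hood. I'll measure it, let go of the hub and rise.

Call:
drive_tool(
  deltas=[
    {"tx": 0,"ty": 0,"tz": 0,"wx": 0,"wy": 0,"wz": 0,"grip": 0.7},
    {"tx": 0,"ty": 0,"tz": 0,"wx": 0,"wy": 0,"wz": 0,"grip": 0.7},
    {"tx": 0,"ty": 0,"tz": 0,"wx": 0,"wy": 0,"wz": 0,"grip": 0.7},
    {"tx": 0,"ty": 0,"tz": 20,"wx": 0,"wy": 0,"wz": 0,"grip": 1},
    {"tx": 0,"ty": 0,"tz": 25,"wx": 0,"wy": 0,"wz": 0,"grip": 1},
    {"tx": 0,"ty": 0,"tz": 0,"wx": 0,"wy": 0,"wz": 0,"grip": 1},
  ],
)

```text
clock: 11.8
position: [0.6263, 0.2436, 0.2623]
tcp_rot: [-0.203, 1.556, 0.202]
ft_force: [0.6, 0.5, 1.3]
gripper_width: 0.0836
```

```bash
python3 - <<'E'
from h import *
a=snap('top');f=lambda u,v,z:onz(a,90+(u+.5)/3.75-.5,90+(v+.5)/3.75-.5,z)
print(f(335,438,.15),f(368,456,.05),'expected',frame(ST,SY,-.095,0))
g=a['pixels'].astype(int);m=((g[:,:,1]>g[:,:,0]+15)&(g[:,:,1]>g[:,:,2]+10)).astype(np.uint8);m[:190]=0;m[222:]=0;m[:,:160]=0;m[:,200:]=0
ys,xs=np.nonzero(m);print(xs.min(),xs.max(),ys.min(),ys.max(),m.sum())
plan([*f(335,438,.15)[:2],.24],pose(104.2))
E
```

```text
[0.53381336 0.22017239 0.15      ] [0.53435972 0.22203407 0.05      ] expected [0.53490269 0.2233958 ]
167 195 195 219 481
clk 11.85 pos [0.6259 0.2435 0.2604] jaw 104.8 xdir [ 0.004 -0.    -1.   ] F [ 0.4  0.2 -0. ] w 0.0857 q [ 0.26  0.55  0.18  1.19 -0.    0.  ]
d [-92.1 -23.4 -20.4] w [ 0.0002  0.0037 -0.01  ] rows 2.4
```

Call:
drive_tool(
  deltas=[
    {"tx": -31,"ty": -7.5,"tz": 0,"wx": 0,"wy": 0,"wz": 0,"grip": 1},
    {"tx": -31,"ty": -7.5,"tz": 0,"wx": 0,"wy": 0,"wz": 0,"grip": 1},
    {"tx": -30,"ty": -7,"tz": -5,"wx": 0,"wy": 0,"wz": 0,"grip": 1},
    {"tx": 0,"ty": 0,"tz": -30,"wx": 0,"wy": 0,"wz": 0,"grip": 1},
    {"tx": 0,"ty": 0,"tz": -30,"wx": 0,"wy": 0,"wz": 0,"grip": 1},
    {"tx": 0,"ty": 0,"tz": 0,"wx": 0,"wy": 0,"wz": 0,"grip": 1},
  ],
)

```text
clock: 12.35
position: [0.5281, 0.2201, 0.1872]
tcp_rot: [-0.205, 1.572, 0.201]
ft_force: [-0.7, -1.0, -0.5]
gripper_width: 0.0853
```

```bash
python3 - <<'E'
from h import *
plan([.534,.2215,.133],pose(104.2))
E
```

```text
clk 12.35 pos [0.5281 0.2201 0.1872] jaw 104.8 xdir [-0.01  -0.004 -1.   ] F [-0.7 -1.  -0.5] w 0.0853 q [ 0.27  0.43 -0.22  0.93 -0.    0.01]
d [  5.9   1.4 -54.2] w [ 0.0039 -0.0103 -0.0101] rows 1.3
```

Call:
drive_tool(
  deltas=[
    {"tx": 0,"ty": 0,"tz": -15,"wx": 0,"wy": 0,"wz": -0.01,"grip": 1},
    {"tx": 0,"ty": 0,"tz": 0,"wx": 0,"wy": 0,"wz": 0,"grip": 1},
    {"tx": 0,"ty": 0,"tz": 0,"wx": 0,"wy": 0,"wz": 0,"grip": 1},
    {"tx": 0,"ty": 0,"tz": 0,"wx": 0,"wy": 0,"wz": 0,"grip": 1},
  ],
)

```text
clock: 12.68
position: [0.533, 0.2216, 0.1787]
tcp_rot: [-0.196, 1.562, 0.194]
ft_force: [0.4, -0.2, 0.3]
gripper_width: 0.0857
```

```bash
python3 - <<'E'
from h import *
plan([.534,.2215,.133],pose(104.2))
E
```

```text
clk 12.68 pos [0.533  0.2216 0.1787] jaw 104.2 xdir [-0.    -0.001 -1.   ] F [ 0.4 -0.2  0.3] w 0.0857 q [ 0.27  0.43 -0.23  0.91 -0.    0.02]
d [  1.   -0.1 -45.7] w [ 0.0011 -0.0002 -0.0005] rows 1.1
```

Settled and well centred. I'll descend and grip.

Call:
drive_tool(
  deltas=[
    {"tx": 1,"ty": 0,"tz": -22,"wx": 0,"wy": 0,"wz": 0,"grip": 1},
    {"tx": 0,"ty": 0,"tz": -22,"wx": 0,"wy": 0,"wz": 0,"grip": 1},
    {"tx": 0,"ty": 0,"tz": 0,"wx": 0,"wy": 0,"wz": 0,"grip": 1},
    {"tx": 0,"ty": 0,"tz": 0,"wx": 0,"wy": 0,"wz": 0,"grip": 0},
    {"tx": 0,"ty": 0,"tz": 0,"wx": 0,"wy": 0,"wz": 0,"grip": 0},
    {"tx": 0,"ty": 0,"tz": 0,"wx": 0,"wy": 0,"wz": 0,"grip": 0},
    {"tx": 0,"ty": 0,"tz": 0,"wx": 0,"wy": 0,"wz": 0,"grip": 0},
  ],
)

```text
clock: 13.27
position: [0.5345, 0.2219, 0.1358]
tcp_rot: [-0.196, 1.56, 0.194]
ft_force: [-0.4, -0.2, 5.5]
gripper_width: 0.0591
```

Call:
drive_tool(
  deltas=[
    {"tx": 0,"ty": 0,"tz": 5,"wx": 0,"wy": 0,"wz": 0,"grip": 0},
    {"tx": 0,"ty": 0,"tz": 10,"wx": 0,"wy": 0,"wz": 0,"grip": 0},
    {"tx": 0,"ty": 0,"tz": 20,"wx": 0,"wy": 0,"wz": 0,"grip": 0},
    {"tx": 0,"ty": 0,"tz": 25,"wx": 0,"wy": 0,"wz": 0,"grip": 0},
    {"tx": 0,"ty": 0,"tz": 25,"wx": 0,"wy": 0,"wz": 0,"grip": 0},
    {"tx": 0,"ty": 0,"tz": 20,"wx": 0,"wy": 0,"wz": 0,"grip": 0},
    {"tx": 0,"ty": 0,"tz": 0,"wx": 0,"wy": 0,"wz": 0,"grip": 0},
    {"tx": 0,"ty": 0,"tz": 0,"wx": 0,"wy": 0,"wz": 0,"grip": 0},
  ],
)

```text
clock: 13.93
position: [0.534, 0.2218, 0.2403]
tcp_rot: [-0.196, 1.56, 0.194]
ft_force: [-0.5, -0.4, -1.8]
gripper_width: 0.059
```

```bash
python3 - <<'E'
from h import *
plan([*frame(TR,TY,.08,-.006),.242],pose(7))
plan([*frame(TR,TY,.08,-.006),.242],pose(187))
E
```

```text
clk 13.93 pos [0.534  0.2218 0.2403] jaw 104.2 xdir [ 0.002 -0.    -1.   ] F [-0.5 -0.4 -1.8] w 0.059 q [ 0.27  0.39 -0.14  1.04 -0.    0.02]
d [ 119.6 -334.3    1.7] w [ 2.0000e-03  1.0000e-03 -1.6971e+00] rows 13.9
clk 13.93 pos [0.534  0.2218 0.2403] jaw 104.2 xdir [ 0.002 -0.    -1.   ] F [-0.5 -0.4 -1.8] w 0.059 q [ 0.27  0.39 -0.14  1.04 -0.    0.02]
d [ 119.6 -334.3    1.7] w [-1.0000e-03  1.9000e-03  1.4445e+00] rows 11.8
```

Call:
drive_tool(
  deltas=[
    {"tx": 0,"ty": -25,"tz": 1,"wx": 0,"wy": 0,"wz": 0.103,"grip": 0},
    {"tx": 0,"ty": -25,"tz": 1,"wx": 0,"wy": 0,"wz": 0.103,"grip": 0},
    {"tx": 0,"ty": -25,"tz": 0,"wx": 0,"wy": 0,"wz": 0.103,"grip": 0},
    {"tx": 4,"ty": -25,"tz": 0,"wx": 0,"wy": 0,"wz": 0.103,"grip": 0},
    {"tx": 8,"ty": -25,"tz": 0,"wx": 0,"wy": 0,"wz": 0.103,"grip": 0},
    {"tx": 12,"ty": -25,"tz": 0,"wx": 0,"wy": 0,"wz": 0.103,"grip": 0},
    {"tx": 12,"ty": -25,"tz": 0,"wx": 0,"wy": 0,"wz": 0.103,"grip": 0},
    {"tx": 12,"ty": -25,"tz": 0,"wx": 0,"wy": 0,"wz": 0.103,"grip": 0},
  ],
)

```text
clock: 14.6
position: [0.5805, 0.0204, 0.2391]
tcp_rot: [-0.839, 1.406, 0.839]
ft_force: [-0.4, 0.7, -1.2]
gripper_width: 0.0586
```

Call:
drive_tool(
  deltas=[
    {"tx": 12,"ty": -25,"tz": 0,"wx": 0,"wy": 0,"wz": 0.103,"grip": 0},
    {"tx": 12,"ty": -25,"tz": 0,"wx": 0,"wy": 0,"wz": 0.103,"grip": 0},
    {"tx": 12,"ty": -25,"tz": 0,"wx": 0,"wy": 0,"wz": 0.103,"grip": 0},
    {"tx": 12,"ty": -20,"tz": 0,"wx": 0,"wy": 0,"wz": 0.103,"grip": 0},
    {"tx": 12,"ty": -20,"tz": 0,"wx": 0,"wy": 0,"wz": 0.103,"grip": 0},
    {"tx": 12,"ty": -20,"tz": 0,"wx": 0,"wy": 0,"wz": 0.103,"grip": 0},
    {"tx": 0,"ty": 0,"tz": 0,"wx": 0,"wy": 0,"wz": 0,"grip": 0},
    {"tx": 0,"ty": 0,"tz": 0,"wx": 0,"wy": 0,"wz": 0,"grip": 0},
  ],
)

```text
clock: 15.27
position: [0.6526, -0.1144, 0.2384]
tcp_rot: [-1.294, 1.153, 1.297]
ft_force: [0.2, 1.1, -2.5]
gripper_width: 0.0593
```

```bash
python3 - <<'E'
from h import *
plan([*frame(TR,TY,.08,-.006),.105],pose(187))
E
```

```text
clk 15.27 pos [ 0.6526 -0.1144  0.2384] jaw -173.3 xdir [-0.002  0.    -1.   ] F [ 0.2  1.1 -2.5] w 0.0593 q [-0.28  0.55  0.12  1.14 -0.   -1.97]
d [   1.1    1.8 -133.4] w [-0.0001 -0.0022  0.0054] rows 3.3
```

Call:
drive_tool(
  deltas=[
    {"tx": 1,"ty": 2,"tz": -20,"wx": 0,"wy": 0,"wz": 0.005,"grip": 0},
    {"tx": 0,"ty": 0,"tz": -25,"wx": 0,"wy": 0,"wz": 0,"grip": 0},
    {"tx": 0,"ty": 0,"tz": -25,"wx": 0,"wy": 0,"wz": 0,"grip": 0},
    {"tx": 0,"ty": 0,"tz": -25,"wx": 0,"wy": 0,"wz": 0,"grip": 0},
    {"tx": 0,"ty": 0,"tz": -20,"wx": 0,"wy": 0,"wz": 0,"grip": 0},
    {"tx": 0,"ty": 0,"tz": -13,"wx": 0,"wy": 0,"wz": 0,"grip": 0},
    {"tx": 0,"ty": 0,"tz": 0,"wx": 0,"wy": 0,"wz": 0,"grip": 0},
    {"tx": 0,"ty": 0,"tz": 0,"wx": 0,"wy": 0,"wz": 0,"grip": 0},
  ],
)

```text
clock: 15.93
position: [0.6528, -0.1102, 0.1115]
tcp_rot: [-1.299, 1.149, 1.302]
ft_force: [0.8, 0.4, -1.3]
gripper_width: 0.0589
```

Call:
drive_tool(
  deltas=[
    {"tx": 0,"ty": 0,"tz": -6,"wx": 0,"wy": 0,"wz": 0,"grip": 0},
    {"tx": 0,"ty": 0,"tz": -4,"wx": 0,"wy": 0,"wz": 0,"grip": 0},
    {"tx": 0,"ty": 0,"tz": 0,"wx": 0,"wy": 0,"wz": 0,"grip": 0},
  ],
)

```text
clock: 16.18
position: [0.6542, -0.1113, 0.1028]
tcp_rot: [-1.302, 1.148, 1.299]
ft_force: [-0.5, 0.0, -2.9]
gripper_width: 0.0586
```

Call:
drive_tool(
  deltas=[
    {"tx": 0,"ty": 0,"tz": -5,"wx": 0,"wy": 0,"wz": 0,"grip": 0},
    {"tx": 0,"ty": 0,"tz": -4,"wx": 0,"wy": 0,"wz": 0,"grip": 0},
    {"tx": 0,"ty": 0,"tz": 0,"wx": 0,"wy": 0,"wz": 0,"grip": 0},
    {"tx": 0,"ty": 0,"tz": 0,"wx": 0,"wy": 0,"wz": 0,"grip": 0},
  ],
)

```text
clock: 16.52
position: [0.654, -0.1115, 0.0934]
tcp_rot: [-1.301, 1.148, 1.3]
ft_force: [-0.2, -0.5, -1.2]
gripper_width: 0.0591
```

Call:
drive_tool(
  deltas=[
    {"tx": 0,"ty": 0,"tz": -2,"wx": 0,"wy": 0,"wz": 0,"grip": 0},
    {"tx": 0,"ty": 0,"tz": 0,"wx": 0,"wy": 0,"wz": 0,"grip": 0},
  ],
)

```text
clock: 16.68
position: [0.6546, -0.1116, 0.092]
tcp_rot: [-1.302, 1.148, 1.298]
ft_force: [0.8, 0.2, -1.5]
gripper_width: 0.0589
```

Call:
drive_tool(
  deltas=[
    {"tx": 0,"ty": 0,"tz": -2,"wx": 0,"wy": 0,"wz": 0,"grip": 0},
    {"tx": 0,"ty": 0,"tz": 0,"wx": 0,"wy": 0,"wz": 0,"grip": 0},
  ],
)

```text
clock: 16.85
position: [0.6547, -0.1119, 0.0918]
tcp_rot: [-1.303, 1.148, 1.297]
ft_force: [-3.6, 0.3, 8.5]
gripper_width: 0.0591
```

Call:
drive_tool(
  deltas=[
    {"tx": 0,"ty": 0,"tz": 0,"wx": 0,"wy": 0,"wz": 0,"grip": 0.85},
    {"tx": 0,"ty": 0,"tz": 0,"wx": 0,"wy": 0,"wz": 0,"grip": 1},
    {"tx": 0,"ty": 0,"tz": 0,"wx": 0,"wy": 0,"wz": 0,"grip": 1},
    {"tx": 0,"ty": 0,"tz": 0,"wx": 0,"wy": 0,"wz": 0,"grip": 1},
    {"tx": 0,"ty": 0,"tz": 25,"wx": 0,"wy": 0,"wz": 0,"grip": 1},
    {"tx": 0,"ty": 0,"tz": 40,"wx": 0,"wy": 0,"wz": 0,"grip": 1},
    {"tx": 0,"ty": 0,"tz": 40,"wx": 0,"wy": 0,"wz": 0,"grip": 1},
    {"tx": 0,"ty": 0,"tz": 40,"wx": 0,"wy": 0,"wz": 0,"grip": 1},
  ],
)

```text
clock: 17.52
position: [0.6538, -0.1113, 0.2358]
tcp_rot: [-1.301, 1.148, 1.3]
ft_force: [1.6, -0.9, -0.4]
gripper_width: 0.0857
```

```bash
python3 - <<'E'
from h import *
plan([.6255,.2440,.26],pose(104.2))
b=snap('side')['pixels']
im=cv2.resize(b[100:360,130:350],None,fx=2.3,fy=2.3)
cv2.imwrite('pics/p10.png',im[:,:,::-1])
E
```

```text
clk 17.52 pos [ 0.6538 -0.1113  0.2358] jaw -172.9 xdir [-0.    -0.001 -1.   ] F [ 1.6 -0.9 -0.4] w 0.0857 q [-0.28  0.55  0.11  1.13 -0.   -1.97]
d [-28.3 355.3  24.2] w [ 5.0000e-04 -7.0000e-04 -1.4475e+00] rows 11.9
```

View pics/p10.png

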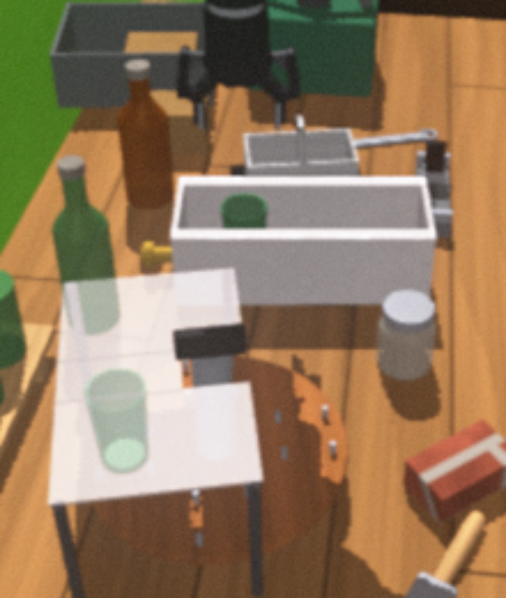

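The first tumbler stands upright in the trough and the basket is in place. The second tumbler is at the back pocket. Back to the hub.

Call:
drive_tool(
  deltas=[
    {"tx": -2.3,"ty": 29.6,"tz": 8,"wx": 0,"wy": 0,"wz": -0.12,"grip": 0.7},
    {"tx": -2.3,"ty": 29.6,"tz": 8,"wx": 0,"wy": 0,"wz": -0.12,"grip": 0.7},
    {"tx": -2.3,"ty": 29.6,"tz": 8,"wx": 0,"wy": 0,"wz": -0.12,"grip": 0.7},
    {"tx": -2.3,"ty": 29.6,"tz": 8,"wx": 0,"wy": 0,"wz": -0.12,"grip": 0.7},
    {"tx": -2.3,"ty": 29.6,"tz": 4,"wx": 0,"wy": 0,"wz": -0.12,"grip": 0.7},
    {"tx": -2.3,"ty": 29.6,"tz": 0,"wx": 0,"wy": 0,"wz": -0.12,"grip": 0.7},
    {"tx": -2.3,"ty": 29.6,"tz": 0,"wx": 0,"wy": 0,"wz": -0.12,"grip": 0.7},
    {"tx": -2.3,"ty": 29.6,"tz": 0,"wx": 0,"wy": 0,"wz": -0.12,"grip": 0.7},
  ],
)

```text
clock: 18.23
position: [0.6357, 0.1268, 0.2706]
tcp_rot: [-0.572, 1.495, 0.569]
ft_force: [0.5, -0.3, 0.9]
gripper_width: 0.0593
```

Call:
drive_tool(
  deltas=[
    {"tx": -2.3,"ty": 29.6,"tz": 0,"wx": 0,"wy": 0,"wz": -0.12,"grip": 0.6},
    {"tx": -2.3,"ty": 29.6,"tz": 0,"wx": 0,"wy": 0,"wz": -0.12,"grip": 0.6},
    {"tx": -2.3,"ty": 29.6,"tz": 0,"wx": 0,"wy": 0,"wz": -0.12,"grip": 0.6},
    {"tx": -2.3,"ty": 29.6,"tz": 0,"wx": 0,"wy": 0,"wz": -0.12,"grip": 0.6},
    {"tx": 0,"ty": 0,"tz": 0,"wx": 0,"wy": 0,"wz": 0,"grip": 0.6},
    {"tx": 0,"ty": 0,"tz": 0,"wx": 0,"wy": 0,"wz": 0,"grip": 0.6},
  ],
)

```text
clock: 18.73
position: [0.6262, 0.2455, 0.2701]
tcp_rot: [-0.205, 1.563, 0.203]
ft_force: [0.4, -0.3, -0.4]
gripper_width: 0.0513
```

```bash
python3 - <<'E'
from h import *
plan([.6250,.2440,.2140],pose(104.4))
E
```

```text
clk 18.73 pos [0.6262 0.2455 0.2701] jaw 104.9 xdir [-0.001 -0.002 -1.   ] F [ 0.4 -0.3 -0.4] w 0.0513 q [ 0.26  0.56  0.21  1.23 -0.    0.01]
d [ -1.2  -1.5 -56.1] w [ 0.0016 -0.0014 -0.008 ] rows 1.4
```

Call:
drive_tool(
  deltas=[
    {"tx": -0.5,"ty": -1,"tz": -20,"wx": 0,"wy": 0,"wz": -0.008,"grip": 0.6},
    {"tx": 0,"ty": 0,"tz": -20,"wx": 0,"wy": 0,"wz": 0,"grip": 0.6},
    {"tx": 0,"ty": 0,"tz": -16,"wx": 0,"wy": 0,"wz": 0,"grip": 0.6},
    {"tx": 0,"ty": 0,"tz": 0,"wx": 0,"wy": 0,"wz": 0,"grip": 0.6},
    {"tx": 0,"ty": 0,"tz": 0,"wx": 0,"wy": 0,"wz": 0,"grip": 0},
    {"tx": 0,"ty": 0,"tz": 0,"wx": 0,"wy": 0,"wz": 0,"grip": 0},
    {"tx": 0,"ty": 0,"tz": 0,"wx": 0,"wy": 0,"wz": 0,"grip": 0},
    {"tx": 0,"ty": 0,"tz": 0,"wx": 0,"wy": 0,"wz": 0,"grip": 0},
  ],
)

```text
clock: 19.4
position: [0.6256, 0.2477, 0.2165]
tcp_rot: [-0.189, 1.562, 0.205]
ft_force: [-4.2, 15.2, -1.0]
gripper_width: 0.0126
```

Call:
drive_tool(
  deltas=[
    {"tx": 0,"ty": 0,"tz": 0,"wx": 0,"wy": 0,"wz": 0.06,"grip": 0},
    {"tx": 0,"ty": 0,"tz": 0,"wx": 0,"wy": 0,"wz": 0.1,"grip": 0},
    {"tx": 0,"ty": 0,"tz": 0,"wx": 0,"wy": 0,"wz": 0.12,"grip": 0},
    {"tx": 0,"ty": 0,"tz": 0,"wx": 0,"wy": 0,"wz": 0.12,"grip": 0},
    {"tx": 0,"ty": 0,"tz": 0,"wx": 0,"wy": 0,"wz": 0.12,"grip": 0},
    {"tx": 0,"ty": 0,"tz": 0,"wx": 0,"wy": 0,"wz": 0.12,"grip": 0},
    {"tx": 0,"ty": 0,"tz": 0,"wx": 0,"wy": 0,"wz": 0.12,"grip": 0},
    {"tx": 0,"ty": 0,"tz": 0,"wx": 0,"wy": 0,"wz": 0.12,"grip": 0},
  ],
)

```text
clock: 20.07
position: [0.6263, 0.2469, 0.2166]
tcp_rot: [-0.879, 1.379, 0.887]
ft_force: [-0.1, 11.4, -0.6]
gripper_width: 0.0126
```

Call:
drive_tool(
  deltas=[
    {"tx": 0,"ty": 1,"tz": 0,"wx": 0,"wy": 0,"wz": 0.12,"grip": 0},
    {"tx": 0,"ty": 1,"tz": 0,"wx": 0,"wy": 0,"wz": 0.12,"grip": 0},
    {"tx": 0,"ty": 0,"tz": 0,"wx": 0,"wy": 0,"wz": 0.12,"grip": 0},
    {"tx": 0,"ty": 0,"tz": 0,"wx": 0,"wy": 0,"wz": 0.12,"grip": 0},
    {"tx": 0,"ty": 0,"tz": 0,"wx": 0,"wy": 0,"wz": 0.12,"grip": 0},
    {"tx": 0,"ty": 0,"tz": 0,"wx": 0,"wy": 0,"wz": 0.12,"grip": 0},
    {"tx": 0,"ty": 0,"tz": 0,"wx": 0,"wy": 0,"wz": 0.12,"grip": 0},
    {"tx": 0,"ty": 0,"tz": 0,"wx": 0,"wy": 0,"wz": 0.12,"grip": 0},
  ],
)

```text
clock: 20.73
position: [0.6274, 0.247, 0.2165]
tcp_rot: [-1.584, 0.907, 1.58]
ft_force: [3.0, 7.9, -3.6]
gripper_width: 0.0123
```

Call:
drive_tool(
  deltas=[
    {"tx": 0,"ty": 0,"tz": 0,"wx": 0,"wy": 0,"wz": 0.12,"grip": 0},
    {"tx": 0,"ty": 0,"tz": 0,"wx": 0,"wy": 0,"wz": 0.12,"grip": 0},
    {"tx": 0,"ty": 0,"tz": 0,"wx": 0,"wy": 0,"wz": 0.12,"grip": 0},
    {"tx": 0,"ty": 0,"tz": 0,"wx": 0,"wy": 0,"wz": 0.12,"grip": 0},
    {"tx": 0,"ty": 0,"tz": 0,"wx": 0,"wy": 0,"wz": 0.12,"grip": 0},
    {"tx": 0,"ty": 0,"tz": 0,"wx": 0,"wy": 0,"wz": 0.12,"grip": 0},
    {"tx": 0,"ty": 0,"tz": 0,"wx": 0,"wy": 0,"wz": 0.12,"grip": 0},
    {"tx": 0,"ty": 0,"tz": 0,"wx": 0,"wy": 0,"wz": 0.1,"grip": 0},
  ],
)

```text
clock: 21.4
position: [0.6281, 0.2479, 0.2166]
tcp_rot: [-2.169, 0.107, 2.156]
ft_force: [4.9, 10.0, -4.0]
gripper_width: 0.0126
```

```bash
python3 - <<'E'
from h import *
where()
E
```

```text
clk 21.4 pos [0.6281 0.2479 0.2166] jaw -96.1 xdir [ 0.006  0.008 -1.   ] F [ 4.9 10.  -4. ] w 0.0126 q [ 0.26  0.58  0.11  1.1   0.01 -2.77]
```

Call:
drive_tool(
  deltas=[
    {"tx": 0,"ty": 0,"tz": 0,"wx": 0,"wy": 0,"wz": 0.1,"grip": 0},
    {"tx": 0,"ty": 0,"tz": 0,"wx": 0,"wy": 0,"wz": 0.08,"grip": 0},
    {"tx": 0,"ty": 0,"tz": 0,"wx": 0,"wy": 0,"wz": 0,"grip": 0},
    {"tx": 0,"ty": 0,"tz": 0,"wx": 0,"wy": 0,"wz": 0,"grip": 0.6},
    {"tx": 0,"ty": 0,"tz": 0,"wx": 0,"wy": 0,"wz": 0,"grip": 0.6},
    {"tx": 0,"ty": 0,"tz": 0,"wx": 0,"wy": 0,"wz": 0,"grip": 0.6},
    {"tx": 0,"ty": 0,"tz": 25,"wx": 0,"wy": 0,"wz": 0,"grip": 1},
    {"tx": 0,"ty": 0,"tz": 25,"wx": 0,"wy": 0,"wz": 0,"grip": 1},
  ],
)

```text
clock: 22.07
position: [0.6252, 0.2439, 0.2642]
tcp_rot: [2.186, 0.071, -2.191]
ft_force: [0.9, 0.4, 0.2]
gripper_width: 0.0725
```

```bash
python3 - <<'E'
from h import *
where()
a=snap('top');b=snap('side')
im=cv2.hconcat([cv2.resize(a['pixels'][90:250,90:250],None,fx=2.5,fy=2.5),cv2.resize(b['pixels'][190:350,130:290],None,fx=2.5,fy=2.5)])
cv2.imwrite('pics/p11.png',im[:,:,::-1])
E
```

```text
clk 22.07 pos [0.6252 0.2439 0.2642] jaw -86.3 xdir [-0.002 -0.    -1.   ] F [0.9 0.4 0.2] w 0.0725 q [ 0.26  0.56  0.19  1.21  0.   -2.94]
```

View pics/p11.png

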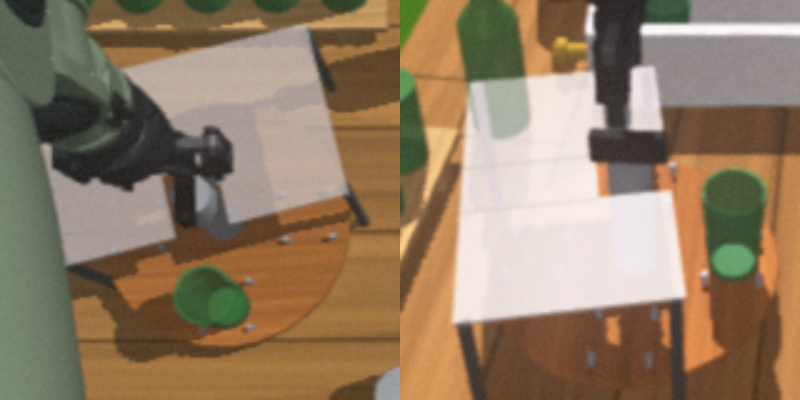

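```bash
python3 - <<'E'
from h import *
a=snap('top');f=lambda u,v,z:onz(a,90+(u+.5)/2.5-.5,90+(v+.5)/2.5-.5,z)
p=f(207,296,.15);print(p,f(228,307,.05))
plan([*p[:2],.18],pose(-86.3))
E
```

```text
[0.52969124 0.23635318 0.15      ] [0.53096025 0.24098338 0.05      ]
clk 22.22 pos [0.6278 0.2447 0.268 ] jaw -86.3 xdir [ 0.007  0.002 -1.   ] F [ 0.2 -0.1 -1.2] w 0.0853 q [ 0.26  0.55  0.2   1.21  0.   -2.94]
d [-98.1  -8.3 -88. ] w [-0.0022  0.0067 -0.0007] rows 3.2
```

Call:
drive_tool(
  deltas=[
    {"tx": -32,"ty": -2,"tz": 0,"wx": 0,"wy": 0,"wz": 0,"grip": 1},
    {"tx": -32,"ty": -2,"tz": 0,"wx": 0,"wy": 0,"wz": 0,"grip": 1},
    {"tx": -32,"ty": -2,"tz": 0,"wx": 0,"wy": 0,"wz": 0,"grip": 1},
    {"tx": 0,"ty": 0,"tz": -30,"wx": 0,"wy": 0,"wz": 0,"grip": 1},
    {"tx": 0,"ty": 0,"tz": -30,"wx": 0,"wy": 0,"wz": 0,"grip": 1},
    {"tx": 0,"ty": 0,"tz": -25,"wx": 0,"wy": 0,"wz": 0,"grip": 1},
    {"tx": 0,"ty": 0,"tz": 0,"wx": 0,"wy": 0,"wz": 0,"grip": 1},
    {"tx": 0,"ty": 0,"tz": 0,"wx": 0,"wy": 0,"wz": 0,"grip": 1},
  ],
)

```text
clock: 22.88
position: [0.5288, 0.2381, 0.1785]
tcp_rot: [2.185, 0.071, -2.191]
ft_force: [0.5, 0.1, 0.5]
gripper_width: 0.0853
```

```bash
python3 - <<'E'
from h import *
plan([.531,.239,.136],pose(-86.3))
E
```

```text
clk 22.88 pos [0.5288 0.2381 0.1785] jaw -86.2 xdir [-0.003 -0.    -1.   ] F [0.5 0.1 0.5] w 0.0853 q [ 0.3   0.44 -0.22  0.91  0.   -2.91]
d [  2.2   0.9 -42.5] w [ 0.0002 -0.0025 -0.0009] rows 1.0
```

Call:
drive_tool(
  deltas=[
    {"tx": 1.5,"ty": 1,"tz": -22,"wx": 0,"wy": 0,"wz": 0,"grip": 1},
    {"tx": 0,"ty": 0,"tz": -21,"wx": 0,"wy": 0,"wz": 0,"grip": 1},
    {"tx": 0,"ty": 0,"tz": 0,"wx": 0,"wy": 0,"wz": 0,"grip": 1},
    {"tx": 0,"ty": 0,"tz": 0,"wx": 0,"wy": 0,"wz": 0,"grip": 0},
    {"tx": 0,"ty": 0,"tz": 0,"wx": 0,"wy": 0,"wz": 0,"grip": 0},
    {"tx": 0,"ty": 0,"tz": 0,"wx": 0,"wy": 0,"wz": 0,"grip": 0},
    {"tx": 0,"ty": 0,"tz": 0,"wx": 0,"wy": 0,"wz": 0,"grip": 0},
  ],
)

```text
clock: 23.47
position: [0.5333, 0.2402, 0.1394]
tcp_rot: [2.195, 0.074, -2.183]
ft_force: [-0.9, 0.3, 6.5]
gripper_width: 0.0603
```

Call:
drive_tool(
  deltas=[
    {"tx": 0,"ty": 0,"tz": 5,"wx": 0,"wy": 0,"wz": 0,"grip": 0},
    {"tx": 0,"ty": 0,"tz": 10,"wx": 0,"wy": 0,"wz": 0,"grip": 0},
    {"tx": 0,"ty": 0,"tz": 20,"wx": 0,"wy": 0,"wz": 0,"grip": 0},
    {"tx": 0,"ty": 0,"tz": 25,"wx": 0,"wy": 0,"wz": 0,"grip": 0},
    {"tx": 0,"ty": 0,"tz": 25,"wx": 0,"wy": 0,"wz": 0,"grip": 0},
    {"tx": 0,"ty": 0,"tz": 20,"wx": 0,"wy": 0,"wz": 0,"grip": 0},
    {"tx": 0,"ty": 0,"tz": 0,"wx": 0,"wy": 0,"wz": 0,"grip": 0},
    {"tx": 0,"ty": 0,"tz": 0,"wx": 0,"wy": 0,"wz": 0,"grip": 0},
  ],
)

```text
clock: 24.13
position: [0.5325, 0.24, 0.2435]
tcp_rot: [2.194, 0.074, -2.184]
ft_force: [-0.1, 0.2, -2.6]
gripper_width: 0.0599
```

```bash
python3 - <<'E'
from h import *
plan([*frame(TR,TY,-.075,-.006),.242],pose(187))
E
```

```text
clk 24.13 pos [0.5325 0.24   0.2435] jaw -86.2 xdir [ 0.004  0.002 -1.   ] F [-0.1  0.2 -2.6] w 0.0599 q [ 0.3   0.39 -0.12  1.05  0.   -2.91]
d [ -32.7 -371.4   -1.5] w [ 0.0017  0.0051 -1.5144] rows 12.4
```

Call:
drive_tool(
  deltas=[
    {"tx": -2.3,"ty": -26.5,"tz": 0,"wx": 0,"wy": 0,"wz": -0.108,"grip": 0},
    {"tx": -2.3,"ty": -26.5,"tz": 0,"wx": 0,"wy": 0,"wz": -0.108,"grip": 0},
    {"tx": -2.3,"ty": -26.5,"tz": 0,"wx": 0,"wy": 0,"wz": -0.108,"grip": 0},
    {"tx": -2.3,"ty": -26.5,"tz": 0,"wx": 0,"wy": 0,"wz": -0.108,"grip": 0},
    {"tx": -2.3,"ty": -26.5,"tz": 0,"wx": 0,"wy": 0,"wz": -0.108,"grip": 0},
    {"tx": -2.3,"ty": -26.5,"tz": 0,"wx": 0,"wy": 0,"wz": -0.108,"grip": 0},
    {"tx": -2.3,"ty": -26.5,"tz": 0,"wx": 0,"wy": 0,"wz": -0.108,"grip": 0},
    {"tx": -2.3,"ty": -26.5,"tz": 0,"wx": 0,"wy": 0,"wz": -0.108,"grip": 0},
  ],
)

```text
clock: 24.8
position: [0.5119, 0.0266, 0.2402]
tcp_rot: [-1.747, 0.743, 1.749]
ft_force: [0.2, 0.5, -2.9]
gripper_width: 0.0599
```

Call:
drive_tool(
  deltas=[
    {"tx": -2.3,"ty": -26.5,"tz": 0,"wx": 0,"wy": 0,"wz": -0.108,"grip": 0},
    {"tx": -2.3,"ty": -26.5,"tz": 0,"wx": 0,"wy": 0,"wz": -0.108,"grip": 0},
    {"tx": -2.3,"ty": -26.5,"tz": 0,"wx": 0,"wy": 0,"wz": -0.108,"grip": 0},
    {"tx": -2.3,"ty": -26.5,"tz": 0,"wx": 0,"wy": 0,"wz": -0.108,"grip": 0},
    {"tx": -2.3,"ty": -26.5,"tz": 0,"wx": 0,"wy": 0,"wz": -0.108,"grip": 0},
    {"tx": -2.3,"ty": -26.5,"tz": 0,"wx": 0,"wy": 0,"wz": -0.108,"grip": 0},
    {"tx": 0,"ty": 0,"tz": 0,"wx": 0,"wy": 0,"wz": 0,"grip": 0},
    {"tx": 0,"ty": 0,"tz": 0,"wx": 0,"wy": 0,"wz": 0,"grip": 0},
  ],
)

```text
clock: 25.47
position: [0.4985, -0.132, 0.2404]
tcp_rot: [-1.298, 1.149, 1.3]
ft_force: [-0.4, 0.2, -1.4]
gripper_width: 0.0595
```

```bash
python3 - <<'E'
from h import *
plan([*frame(TR,TY,-.075,-.006),.1],pose(187))
E
```

```text
clk 25.47 pos [ 0.4985 -0.132   0.2404] jaw -173.0 xdir [-0.001  0.    -1.   ] F [-0.4  0.2 -1.4] w 0.0595 q [-0.4   0.27 -0.3   1.   -0.   -2.1 ]
d [   1.3    0.6 -140.4] w [-0.0002 -0.0012 -0.0005] rows 3.4
```

Call:
drive_tool(
  deltas=[
    {"tx": 1,"ty": 0.5,"tz": -20,"wx": 0,"wy": 0,"wz": 0,"grip": 0},
    {"tx": 0,"ty": 0,"tz": -25,"wx": 0,"wy": 0,"wz": 0,"grip": 0},
    {"tx": 0,"ty": 0,"tz": -25,"wx": 0,"wy": 0,"wz": 0,"grip": 0},
    {"tx": 0,"ty": 0,"tz": -25,"wx": 0,"wy": 0,"wz": 0,"grip": 0},
    {"tx": 0,"ty": 0,"tz": -20,"wx": 0,"wy": 0,"wz": 0,"grip": 0},
    {"tx": 0,"ty": 0,"tz": -13,"wx": 0,"wy": 0,"wz": 0,"grip": 0},
    {"tx": 0,"ty": 0,"tz": -6,"wx": 0,"wy": 0,"wz": 0,"grip": 0},
    {"tx": 0,"ty": 0,"tz": 0,"wx": 0,"wy": 0,"wz": 0,"grip": 0},
  ],
)

```text
clock: 26.13
position: [0.499, -0.1292, 0.1059]
tcp_rot: [-1.3, 1.148, 1.304]
ft_force: [-0.1, -0.4, -1.7]
gripper_width: 0.0599
```

Call:
drive_tool(
  deltas=[
    {"tx": 0,"ty": 0,"tz": -3,"wx": 0,"wy": 0,"wz": 0,"grip": 0},
    {"tx": 0,"ty": 0,"tz": 0,"wx": 0,"wy": 0,"wz": 0,"grip": 0},
    {"tx": 0,"ty": 0,"tz": 0,"wx": 0,"wy": 0,"wz": 0,"grip": 0},
  ],
)

```text
clock: 26.38
position: [0.5011, -0.1308, 0.1056]
tcp_rot: [-1.303, 1.147, 1.298]
ft_force: [0.5, -0.0, -1.4]
gripper_width: 0.0599
```

Call:
drive_tool(
  deltas=[
    {"tx": 0,"ty": 0,"tz": -4,"wx": 0,"wy": 0,"wz": 0,"grip": 0},
    {"tx": 0,"ty": 0,"tz": -4,"wx": 0,"wy": 0,"wz": 0,"grip": 0},
    {"tx": 0,"ty": 0,"tz": 0,"wx": 0,"wy": 0,"wz": 0,"grip": 0},
    {"tx": 0,"ty": 0,"tz": 0,"wx": 0,"wy": 0,"wz": 0,"grip": 0},
  ],
)

```text
clock: 26.72
position: [0.5003, -0.1307, 0.0966]
tcp_rot: [-1.301, 1.148, 1.299]
ft_force: [-0.1, -0.9, -1.4]
gripper_width: 0.0601
```

Call:
drive_tool(
  deltas=[
    {"tx": 0,"ty": 0,"tz": -2.5,"wx": 0,"wy": 0,"wz": 0,"grip": 0},
    {"tx": 0,"ty": 0,"tz": 0,"wx": 0,"wy": 0,"wz": 0,"grip": 0},
  ],
)

```text
clock: 26.88
position: [0.5009, -0.131, 0.0954]
tcp_rot: [-1.303, 1.148, 1.298]
ft_force: [-1.9, 1.4, 7.8]
gripper_width: 0.0595
```

Contact, so I'll release and rise.

Call:
drive_tool(
  deltas=[
    {"tx": 0,"ty": 0,"tz": 0,"wx": 0,"wy": 0,"wz": 0,"grip": 0.85},
    {"tx": 0,"ty": 0,"tz": 0,"wx": 0,"wy": 0,"wz": 0,"grip": 1},
    {"tx": 0,"ty": 0,"tz": 0,"wx": 0,"wy": 0,"wz": 0,"grip": 1},
    {"tx": 0,"ty": 0,"tz": 0,"wx": 0,"wy": 0,"wz": 0,"grip": 1},
    {"tx": 0,"ty": 0,"tz": 25,"wx": 0,"wy": 0,"wz": 0,"grip": 1},
    {"tx": 0,"ty": 0,"tz": 40,"wx": 0,"wy": 0,"wz": 0,"grip": 1},
    {"tx": 0,"ty": 0,"tz": 40,"wx": 0,"wy": 0,"wz": 0,"grip": 1},
    {"tx": 0,"ty": 0,"tz": 40,"wx": 0,"wy": 0,"wz": 0,"grip": 1},
  ],
)

```text
clock: 27.55
position: [0.4999, -0.1305, 0.2406]
tcp_rot: [-1.301, 1.148, 1.3]
ft_force: [0.8, -0.4, -0.4]
gripper_width: 0.0854
```

```bash
python3 - <<'E'
from h import *
where()
a=snap('top');b=snap('side')
im=cv2.hconcat([cv2.resize(a['pixels'][110:280,250:420],None,fx=2.35,fy=2.35),cv2.resize(b['pixels'][120:290,170:340],None,fx=2.35,fy=2.35)])
cv2.imwrite('pics/p12.png',im[:,:,::-1])
E
```

```text
clk 27.55 pos [ 0.4999 -0.1305  0.2406] jaw -172.9 xdir [-0.    -0.001 -1.   ] F [ 0.8 -0.4 -0.4] w 0.0854 q [-0.4   0.27 -0.3   1.   -0.   -2.09]
```

View pics/p12.png

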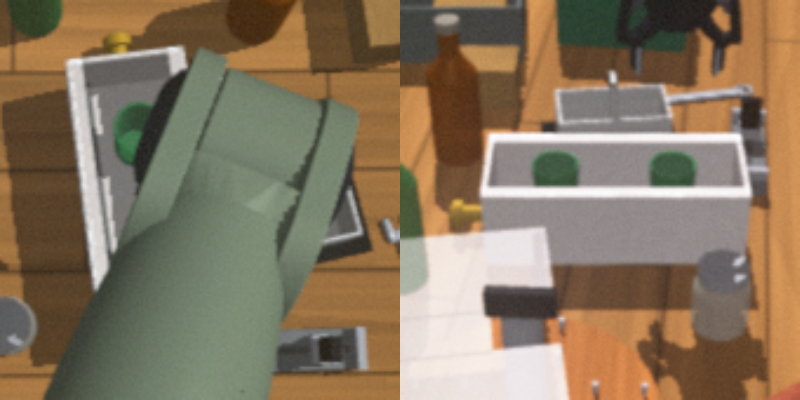

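Both tumblers stand upright in the trough, at (556,168) and (672,168) in the crop, and the basket is still on the mat. Now to locate the slide's grip.

```bash
python3 - <<'E'
from h import *
a=snap('top');b=snap('side')
g=a['pixels'].astype(int).max(2);print(g[248:272,380:402:1])
h=b['pixels'].astype(int).max(2);m=(h[155:185,305:335]<60);ys,xs=np.nonzero(m);print('side dark',xs.min()+305,xs.max()+305,ys.min()+155,ys.max()+155)
for y in (-.335,-.33,-.325): print(y,[ (proj(a,[.40+dx,y+dy,.087]).round(1)) for dx in(-.015,.015) for dy in (-.008,.008)],[proj(b,[.40+dx,y,.087]).round(1) for dx in(-.015,.015)])
E
```

```text
[[143 143 141 144 143 141 141 141 141 143 145 140 140 139 143 138 141 140
  144 140 137 142]
 [125 127 126 127 126 131 119 112 115 119 121 117 123 121 122 120 116 113
  116 113 105 133]
 [113 117 113 116 115 117 114 112 115 113 117 120 116 122 118 103  81  80
   83  83  84 127]
 [119 113 120 120 122 122 125 126 126 125 122 125 125 125 126 105  72  69
   73  72  75 121]
 [113 103 105 131 150 145 147 155 159 138 114 113 118 113 103  85  75  74
   75  69  76 116]
 [ 80  79 114 152 171 148 107  88  91  76  64  67  74  70  66  63  73  71
   75  78  74 105]
 [ 67  71  90 115 113  92  55  42  37  44  42  49  52  49  53  61  73  72
   70  69  75 102]
 [ 71  74  81  91  88  67  38  39  38  43  44  50  49  56  55  62  71  75
   71  78  75 106]
 [ 70  73  84  90  89  63  43  36  40  40  50  45  51  53  59  58  71  70
   76  75  73 100]
 [ 62  66  79  94  97  76  43  42  46  40  47  52  53  55  60  64  66  64
   64  71  73  93]
 [ 58  63  78  90  95  77  44  37  40  34  44  51  53  57  50  66  68  60
   63  71  74  91]
 [ 60  61  74  90  99  81  48  38  41  40  43  52  52  59  60  65  74  60
   
[... 898 characters left out ...]
 116 113 111 117 120 123 120
  122 119 122 123]
 [150 147 151 148 152 149 152 147 146 149 149 149 148 149 149 146 148 146
  148 147 146 149]
 [161 161 161 162 161 160 156 161 158 162 161 160 162 162 163 165 157 162
  158 158 158 157]]
side dark 315 322 162 173
-0.335 [array([397.5, 264.1]), array([391.4, 264.1]), array([397. , 252.6]), array([390.9, 252.7])] [array([323.9, 161.3]), array([315.1, 160.7])]
-0.33 [array([395.6, 264.1]), array([389.5, 264.1]), array([395.1, 252.6]), array([389.1, 252.7])] [array([323.9, 162.1]), array([315. , 161.5])]
-0.325 [array([393.7, 264.1]), array([387.6, 264.1]), array([393.2, 252.7]), array([387.2, 252.7])] [array([323.9, 162.9]), array([315. , 162.3])]
```

The grip sits at about (0.400, -0.332), next to the slide's 0 end, so the push goes towards +y. I'll push with closed fingers from its -y side.

Call:
drive_tool(
  deltas=[
    {"tx": -14,"ty": -32,"tz": 0,"wx": 0,"wy": 0,"wz": -0.06,"grip": 0},
    {"tx": -14,"ty": -35,"tz": 0,"wx": 0,"wy": 0,"wz": -0.06,"grip": 0},
    {"tx": -14,"ty": -35,"tz": 0,"wx": 0,"wy": 0,"wz": 0,"grip": 0},
    {"tx": -14,"ty": -35,"tz": 0,"wx": 0,"wy": 0,"wz": 0,"grip": 0},
    {"tx": -14,"ty": -35,"tz": 0,"wx": 0,"wy": 0,"wz": 0,"grip": 0},
    {"tx": -14,"ty": -35,"tz": 0,"wx": 0,"wy": 0,"wz": 0,"grip": 0},
    {"tx": -14,"ty": -35,"tz": 0,"wx": 0,"wy": 0,"wz": 0,"grip": 0},
    {"tx": 0,"ty": 0,"tz": 0,"wx": 0,"wy": 0,"wz": 0,"grip": 0},
  ],
)

```text
clock: 28.42
position: [0.3995, -0.3778, 0.237]
tcp_rot: [-1.208, 1.213, 1.208]
ft_force: [0.3, 0.4, -0.3]
gripper_width: 0.0001
```

Call:
drive_tool(
  deltas=[
    {"tx": 0,"ty": 0,"tz": -25,"wx": 0,"wy": 0,"wz": 0,"grip": 0},
    {"tx": 0,"ty": 0,"tz": -25,"wx": 0,"wy": 0,"wz": 0,"grip": 0},
    {"tx": 0,"ty": 0,"tz": 0,"wx": 0,"wy": 0,"wz": 0,"grip": 0},
    {"tx": 0,"ty": 0,"tz": 0,"wx": 0,"wy": 0,"wz": 0,"grip": 0},
  ],
)

```text
clock: 28.75
position: [0.4011, -0.3708, 0.1869]
tcp_rot: [-1.209, 1.207, 1.217]
ft_force: [0.9, -0.1, 0.3]
gripper_width: 0.0002
```

```bash
python3 - <<'E'
from h import *
plan([.400,-.366,.078],pose(180))
E
```

```text
clk 28.75 pos [ 0.4011 -0.3708  0.1869] jaw -179.7 xdir [-0.003  0.004 -1.   ] F [ 0.9 -0.1  0.3] w 0.0002 q [-0.88  0.38 -0.3   0.9  -0.   -2.46]
d [  -1.1    4.8 -108.9] w [-0.0036 -0.003  -0.0047] rows 2.7
```

Call:
drive_tool(
  deltas=[
    {"tx": 0,"ty": 0,"tz": -30,"wx": 0,"wy": 0,"wz": 0,"grip": 0},
    {"tx": 0,"ty": 0,"tz": -30,"wx": 0,"wy": 0,"wz": 0,"grip": 0},
    {"tx": 0,"ty": 0,"tz": -25,"wx": 0,"wy": 0,"wz": 0,"grip": 0},
    {"tx": 0,"ty": 0,"tz": -18,"wx": 0,"wy": 0,"wz": 0,"grip": 0},
    {"tx": 0,"ty": 0,"tz": 0,"wx": 0,"wy": 0,"wz": 0,"grip": 0},
    {"tx": 0,"ty": 0,"tz": 0,"wx": 0,"wy": 0,"wz": 0,"grip": 0},
  ],
)

```text
clock: 29.25
position: [0.4026, -0.3723, 0.0866]
tcp_rot: [-1.213, 1.207, 1.213]
ft_force: [0.2, 0.6, 1.8]
gripper_width: -0.0001
```

Call:
drive_tool(
  deltas=[
    {"tx": 0,"ty": 8,"tz": 0,"wx": 0,"wy": 0,"wz": 0,"grip": 0},
    {"tx": 0,"ty": 8,"tz": 0,"wx": 0,"wy": 0,"wz": 0,"grip": 0},
    {"tx": 0,"ty": 8,"tz": 0,"wx": 0,"wy": 0,"wz": 0,"grip": 0},
    {"tx": 0,"ty": 8,"tz": 0,"wx": 0,"wy": 0,"wz": 0,"grip": 0},
    {"tx": 0,"ty": 8,"tz": 0,"wx": 0,"wy": 0,"wz": 0,"grip": 0},
    {"tx": 0,"ty": 8,"tz": 0,"wx": 0,"wy": 0,"wz": 0,"grip": 0},
  ],
)

```text
clock: 29.75
position: [0.4029, -0.3246, 0.0871]
tcp_rot: [-1.216, 1.208, 1.21]
ft_force: [-0.5, -1.6, 2.5]
gripper_width: 0.0001
```

Call:
drive_tool(
  deltas=[
    {"tx": 0,"ty": 8,"tz": 0,"wx": 0,"wy": 0,"wz": 0,"grip": 0},
    {"tx": 0,"ty": 8,"tz": 0,"wx": 0,"wy": 0,"wz": 0,"grip": 0},
    {"tx": 0,"ty": 8,"tz": 0,"wx": 0,"wy": 0,"wz": 0,"grip": 0},
    {"tx": 0,"ty": 6,"tz": 0,"wx": 0,"wy": 0,"wz": 0,"grip": 0},
    {"tx": 0,"ty": 4,"tz": 0,"wx": 0,"wy": 0,"wz": 0,"grip": 0},
    {"tx": 0,"ty": 0,"tz": 0,"wx": 0,"wy": 0,"wz": 0,"grip": 0},
  ],
)

```text
clock: 30.25
position: [0.4023, -0.2893, 0.086]
tcp_rot: [-1.213, 1.206, 1.213]
ft_force: [-0.2, -0.6, 0.6]
gripper_width: -0.0003
```

Call:
drive_tool(
  deltas=[
    {"tx": 0,"ty": 4,"tz": 0,"wx": 0,"wy": 0,"wz": 0,"grip": 0},
    {"tx": 0,"ty": 3,"tz": 0,"wx": 0,"wy": 0,"wz": 0,"grip": 0},
    {"tx": 0,"ty": 0,"tz": 0,"wx": 0,"wy": 0,"wz": 0,"grip": 0},
  ],
)

```text
clock: 30.5
position: [0.4023, -0.2831, 0.0861]
tcp_rot: [-1.213, 1.207, 1.212]
ft_force: [-0.4, 0.0, 0.7]
gripper_width: -0.0
```

Call:
drive_tool(
  deltas=[
    {"tx": 0,"ty": 3,"tz": 0,"wx": 0,"wy": 0,"wz": 0,"grip": 0},
    {"tx": 0,"ty": 3,"tz": 0,"wx": 0,"wy": 0,"wz": 0,"grip": 0},
    {"tx": 0,"ty": 0,"tz": 0,"wx": 0,"wy": 0,"wz": 0,"grip": 0},
  ],
)

```text
clock: 30.75
position: [0.4025, -0.282, 0.0864]
tcp_rot: [-1.219, 1.217, 1.207]
ft_force: [-2.9, -13.7, -8.1]
gripper_width: 0.0002
```

```bash
python3 - <<'E'
from h import *
where()
a=snap('top');b=snap('side')
im=cv2.hconcat([cv2.resize(a['pixels'][190:290,320:420],None,fx=4,fy=4),cv2.resize(b['pixels'][120:220,250:350],None,fx=4,fy=4)])
cv2.imwrite('pics/p13.png',im[:,:,::-1])
E
```

```text
clk 30.75 pos [ 0.4025 -0.282   0.0864] jaw -179.8 xdir [-0.001 -0.011 -1.   ] F [ -2.9 -13.7  -8.1] w 0.0002 q [-0.76  0.4  -0.57  0.59 -0.01 -2.33]
```

View pics/p13.png

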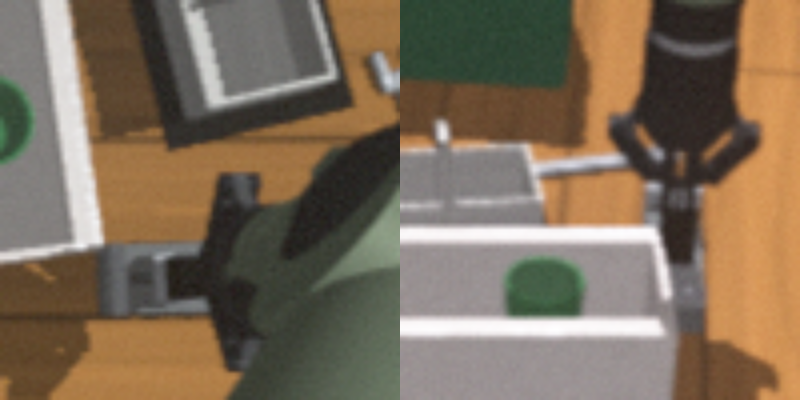

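The slide has stopped at the predicted place, with 14 N against the tool. I'll back off, rise clear, and take a last look.

Call:
drive_tool(
  deltas=[
    {"tx": 0,"ty": -10,"tz": 0,"wx": 0,"wy": 0,"wz": 0,"grip": 0},
    {"tx": 0,"ty": -15,"tz": 0,"wx": 0,"wy": 0,"wz": 0,"grip": 0},
    {"tx": 0,"ty": 0,"tz": 30,"wx": 0,"wy": 0,"wz": 0,"grip": 0},
    {"tx": -5,"ty": -15,"tz": 35,"wx": 0,"wy": 0,"wz": 0,"grip": 0},
    {"tx": -10,"ty": -30,"tz": 35,"wx": 0,"wy": 0,"wz": 0,"grip": 0},
    {"tx": -20,"ty": -35,"tz": 10,"wx": 0,"wy": 0,"wz": 0,"grip": 0},
    {"tx": -20,"ty": -35,"tz": 0,"wx": 0,"wy": 0,"wz": 0,"grip": 0},
    {"tx": -20,"ty": -35,"tz": 0,"wx": 0,"wy": 0,"wz": 0,"grip": 0},
  ],
)

```text
clock: 31.52
position: [0.3282, -0.4516, 0.1937]
tcp_rot: [-1.217, 1.206, 1.209]
ft_force: [1.0, 0.4, 0.3]
gripper_width: -0.0001
```

Call:
drive_tool(
  deltas=[
    {"tx": -20,"ty": -35,"tz": 0,"wx": 0,"wy": 0,"wz": 0,"grip": 0},
    {"tx": -20,"ty": -35,"tz": 0,"wx": 0,"wy": 0,"wz": 0,"grip": 0},
    {"tx": -20,"ty": -20,"tz": 0,"wx": 0,"wy": 0,"wz": 0,"grip": 0},
    {"tx": 0,"ty": 0,"tz": 0,"wx": 0,"wy": 0,"wz": 0,"grip": 0},
  ],
)

```text
clock: 31.85
position: [0.2647, -0.544, 0.1918]
tcp_rot: [-1.21, 1.212, 1.206]
ft_force: [0.8, 0.7, -0.4]
gripper_width: 0.0002
```

```bash
python3 - <<'E'
from h import *
where()
a=snap('top');b=snap('side')
im=cv2.hconcat([cv2.resize(a['pixels'][110:280,260:430],None,fx=2.35,fy=2.35),cv2.resize(b['pixels'][110:280,170:340],None,fx=2.35,fy=2.35)])
cv2.imwrite('pics/p14.png',im[:,:,::-1])
g=a['pixels'].astype(int).max(2)[254:264,350:405];print(g.mean(0).astype(int))
for y in (-.257,-.264,-.270): print(y,proj(a,[.4,y-.008,.087]).round(1),proj(a,[.4,y+.008,.087]).round(1),proj(a,[.4,y+.008,.037]).round(1))
E
```

```text
clk 31.85 pos [ 0.2647 -0.544   0.1918] jaw 179.9 xdir [ 0.    -0.003 -1.   ] F [ 0.8  0.7 -0.4] w 0.0002 q [-1.24  0.47 -0.14  0.96 -0.   -2.81]
[124 108  82  73  70  71  71  71  87 103 102  80  47  43  45  48  53  56
  54  57  80 103 111 108 110 109 109 110 109 109 108 109 111 111 112 111
 112 112 110 109 110 112 113 112 113 106  87  69  69  71  72  89 142 178
 178]
-0.257 [367.7 258.6] [361.7 258.6] [358.1 258.7]
-0.264 [370.4 258.5] [364.3 258.6] [360.6 258.7]
-0.27 [372.6 258.5] [366.6 258.6] [362.8 258.7]
```

View pics/p14.png

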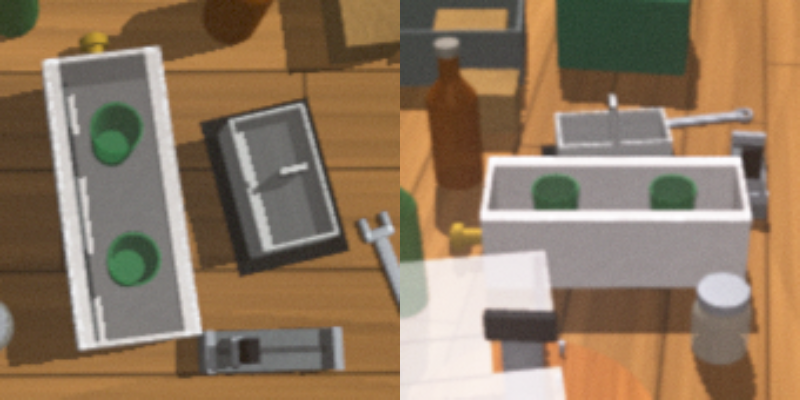

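```bash
python3 - <<'E'
from h import *
a=snap('top');f=lambda u,v,z:onz(a,260+(u+.5)/2.35-.5,110+(v+.5)/2.35-.5,z)
c=np.mean([f(228,120,.078),f(303,100,.078),f(340,235,.078),f(265,250,.078)],0);print(c,np.linalg.norm(c[:2]-[.603,-.315]))
U=np.array([[.9925,-.1219],[.1219,.9925]])
for u,v in((116,130),(133,259)): print(((f(u,v,.106)[:2]-TR)@U).round(4))
E
```

```text
[ 0.60054976 -0.30893944  0.078     ] 0.006537132443939024
[ 0.0756 -0.0058]
[-0.073  -0.0043]
```

```bash
python3 -c "
from h import *
job_done()"
```

```text
the job is handed in; nothing more can be done
```

I did all four steps and handed the job in at about 32 s on the robot's clock. `job_done()` gives no verdict, so the results below are from my own last checks.

- **Basket:** I turned it level in the trough, lifted it out and stood it on the mat. In the last picture it is upright, with its centre about 7 mm from the mat's centre. I saw no sign that it had been knocked.
- **Tumblers:** Two were present. I turned each one to the open front by the hub grip and stood it in the trough. Both are upright, at trough x/y of about (76, -6) and (-73, -4) mm.
- **Rinse slide:** It stopped at the predicted end, with about 14 N against the fingers. The images give about 67 mm of travel to within about 3 mm; that is above the 64 mm needed, but the stop force is the firmer evidence.
- **Bystanders:** I did not knowingly touch any of them. The jar and wrench look unmoved in the last picture, but I did not measure any bystander and the block and brush were outside its crop.
- **Arm:** It is clear of everything, with the wrist force near zero.

**First hub grip failed:** the fingers went too low and appeared to catch the stem under the bar, with about 27 N on the wrist. I let go and gripped again 10 mm higher, and both turns then worked.

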